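Pack the microscope objectives into their clipped case

ROBOT

A 7-joint arm with a two-finger parallel gripper is mounted at the origin on the work surface. World frame = base frame: x ahead of the robot, y to its left, z up, the work surface at z = 0. Lengths are in m, angles in rad, forces in N, time in s.
With the tool pointing down it reaches from about 0.425 to 0.875 m from the base axis. Payload 4.7 kg.
Tool frame: the origin (TCP) lies midway between the tips of the shut fingers; the grasp point (between the pads) lies 19 mm behind it; z points along the fingers, y is the direction in which the jaws open and shut (so a half turn about z gives the same grasp; the last joint's range is limited). The gripper opens to 87 mm and grips with 3 to 60 N. Pads are 19 mm wide; open, the fingers measure 117 mm over their backs; the gripper's body (75 mm by 190 mm) begins 51 mm behind the grasp point.
Start: joints at [-1.287, 0.321, -0.07, 1.45, 0.023, 1.371, -0.057], TCP at [0.173, 0.626, 0.223] pointing down, gripper open.
Joint ranges: [-2.86, 2.86], [-0.3, 2.09], [-1.38, 1.24], [0.06, 2.45], [-1.56, 4.7], [0.09, 2.05], [-2.69, 2.69]. Speed limits (rad/s): [2.57, 2.57, 3.14, 3.14, 3.14, 3.14, 3.14].

INTERFACE

Orientations are given as a rotation vector (axis times angle).
In Python, from bench import * gives the robot as it stands. The module is installed in compiled form; this text tells all that it offers.
- The arm moves only by the tool play_rows, never from a script. Its argument "series" is one flat list of numbers, 7 for each row, row after row: the opening in per cent of the stroke, from 0 (shut) to 100 (fully open), then the shift along the tool's x, y, z in m, then the turn, a rotation vector about the tool's x, y, z in degrees. In form: [fingers, tx, ty, tz, rx, ry, rz, fingers, tx, ty, tz, rx, ry, rz, ...]. A call has 1 to 10 rows; each row is the pose to reach, as a shift and turn from the pose commanded when the call began, along the tool's axes at that moment; what a row does not reach only later rows make up. A row lasts 1/12 s, in which the tool goes at most 41.7 mm and 7.16 degrees, less where a joint would pass 70% of its speed; a pose out of reach is approached as far as the arm can. A call with a gripper value outside its range is refused whole. The fingers move at their own pace and stop on an object; "force" is the grip in N (left out, the last holds). Time passes only in rows, so rows that repeat a pose let the fingers close. It gives the time, the measured TCP pose, the force and the opening at its end, in the units of the state.
- get_state(): the state, without advancing time (a new reading comes with each control period).
- get_image(name): name is "side" or "top"; returns a dict with "frame" (480x640x3 uint8, red, green, blue), "fx", "fy", "cx", "cy" (pixels), "D" ([k1, k2, p1, p2, k3] as OpenCV has them; the pictures are not rectified), "R" (3x3) and "t" (3): a world point X has camera coordinates R X + t. Camera axes: x right, y down, z forward; pixel columns grow to the right and rows downward; lengths in m; the calibration is good to about 2 mm. A picture is of the moment at which its call begins. There is no depth.
- close_job(): hands the job in, once; it reports no verdict.
The state is a dict: "time": time; "joint_positions": joint angles; "qd": joint speeds; "joint_torque": joint torques, N m; "position": TCP position; "tool_rot": TCP orientation; "ft_force": force on the tool from outside, world axes, zero at the start; "torque": the same for the moment, N m; "grip_width": opening from 0.0 (shut) to 1.0 (fully open).
Only numpy, scipy, OpenCV 4.12 (cv2) and the standard library are available. Lean on these libraries where they do the work, as an engineer would, in place of code of your own. Each camera call takes 0.05 s, during which the arm holds its last target.

TASK

Flip both sprung clips off the edges of the carrying case's lid, lift the lid off and lay it flat on the blue mat. Then pack every microscope objective on the desk standing upright in the case, short ones in the raised white row and long ones in the deep blue row, and only then put the lid back on so that it sits fully down; the clips may stay open. Leave the other things on the desk where they are.

Things in the scene. Friction and masses are not known exactly. Their poses are not given: they have to be found in the camera images.
- case: grey open-topped case, fixed, 110 (its x) x 200 (its y) x 72 mm tall (rim), walls 5 mm; origin: centre of its underside. Two rows run along its y, each 48 mm wide, 190 mm long, parted by a black rib at x = 0 (4 mm thick, top 36 mm above the desk): raised white row on its -x side, deep blue row on its +x side. Rightly packed, all tops are 10 mm below the rim, 5 mm clear of the lid.
- case_raised (a point): centre of the floor of the raised white row (24 mm above the desk); axes as the case's
- case_deep (a point): centre of the floor of the deep blue row (8 mm above the desk); axes as the case's
- clip_near (a joint): sprung over-centre clip, 40 mm wide, mid -x side of the case; hinge along the case's y, 66 mm from the case's centre, 40 mm above the desk; its hook lies over the lid's edge (hook top 82 mm above the desk). 0 = latched; grows as it swings outward, to its stop at 1.5 rad. Spring holds it shut below 0.55 rad and throws it open beyond; about 7 N on the tab starts it.
- clip_far (a joint): the same clip on the case's +x long side, swinging outward to that side
- clip_near_tab (a point): middle of the upright orange tab of the near clip: 5 mm thick, 36 mm wide, from 81 to 110 mm above the desk while latched; the point is 60 mm from the hinge. To open, push it outward from the lid's side; between the lid's handle and the tab are about 55 mm of free room above the lid. Axes as the case's while latched.
- clip_far_tab (a point): the same point of the far clip's orange tab
- lid_grip (a point): centre of the black bar handle (16 mm in x, 70 in y, 30 tall) on the loose 0.25 kg lid: a grey plate 116 (x) x 206 (y) x 5 mm with a black plug 90 x 180 x 5 mm under it that drops between the case walls with 5 mm play each side, either way round. The point is 15 mm above the plate's top, 25 mm above the plug's underside; with the lid seated, 92 mm above the desk.
- mat: blue cloth-covered mat, fixed, 170 (x) x 250 (y) x 3 mm; origin: centre of its underside, on the desk
- short1_mid (a point): centre of a short microscope objective: a steel cylinder 28 mm across with a green ring, 38 mm tall in all (the point is half-way up), standing on a heavy brass flange 34 mm across and 4 mm thick; the top 9 mm taper to 18 mm. z is its axis. May be absent.
- short2_mid (a point): centre of a short microscope objective: a steel cylinder 28 mm across with a green ring, 38 mm tall in all (the point is half-way up), standing on a heavy brass flange 34 mm across and 4 mm thick; the top 9 mm taper to 18 mm. z is its axis. May be absent.
- short3_mid (a point): centre of a short microscope objective: a steel cylinder 28 mm across with a green ring, 38 mm tall in all (the point is half-way up), standing on a heavy brass flange 34 mm across and 4 mm thick; the top 9 mm taper to 18 mm. z is its axis. May be absent.
- long1_mid (a point): centre of a long microscope objective: a steel cylinder 28 mm across with a green ring, 54 mm tall in all (the point is half-way up), standing on a heavy brass flange 34 mm across and 4 mm thick; the top 9 mm taper to 18 mm. z is its axis. May be absent.
- long2_mid (a point): centre of a long microscope objective: a steel cylinder 28 mm across with a green ring, 54 mm tall in all (the point is half-way up), standing on a heavy brass flange 34 mm across and 4 mm thick; the top 9 mm taper to 18 mm. z is its axis. May be absent.
- long3_mid (a point): centre of a long microscope objective: a steel cylinder 28 mm across with a green ring, 54 mm tall in all (the point is half-way up), standing on a heavy brass flange 34 mm across and 4 mm thick; the top 9 mm taper to 18 mm. z is its axis. May be absent.
- oil: small amber dropper bottle with black cap, 28 mm across, 62 mm tall; not part of the job. Origin: centre of its underside.
- dish: closed clear petri dish, 90 mm across, 14 mm tall; not part of the job. Origin: centre of its underside.
- slides: yellow slide box, 85 x 40 x 30 mm; not part of the job. Origin: centre of its underside.
- eyepiece: black eyepiece, 42 mm across, 50 mm tall, wider at the top; not part of the job. Origin: centre of its underside.
- mouse: black computer mouse, 105 x 60 x 30 mm; not part of the job. Origin: centre of its underside.

How it is judged:
By the outcome, as a careful person would: the job done as asked, in the order asked, and still so for the second after the job is handed in, with the robot touching nothing.
Of short1, short2, short3, long1, long2, long3 only 3 to 5 are there at a start; the rules pass over those that are not, and their reading is None.
At some moment in a run one of short1, short2, short3, long1, long2, long3 may be knocked a few centimetres aside while the robot is not near it.
It also fails if it takes over 210 s, if anything falls off the work surface, if the arm or the gripper's body presses on something with over 40 N, if the wrist force passes 120 N, or if a joint passes its speed limit or range.

## Working session

There is one attempt and no reset: what is moved stays moved. The work goes in short steps, Python scripts to look and compute and a tool call to move; the robot and the scene stay as the last step left them, time stands still between calls to the robot, and variables do not carry over. Pictures are saved under pics/ and viewed, and the job is handed in when it is done.

Besides the shell and the picture viewer there is one more tool, called after ">>>" as name(argument=value, ...), one argument or row to a line, values as JSON. play_rows: Moves the arm, as the interface text tells. Its arguments: {"type":"object","properties":{"series":{"type":"array"},"force":{"type":"number"}},"required":["series"]}

```bash
mkdir -p pics
python3 - <<'E'
from bench import *
import cv2
print(get_state())
for n in ("side","top"):
    d=get_image(n); cv2.imwrite(f"pics/{n}0.png",d["frame"][:,:,::-1]); print(n,{k:d[k] for k in d if k!="frame"})
E
```

```text
{'time': 0.0, 'joint_positions': array([-1.28691687,  0.32183613, -0.07009604,  1.45168422,  0.02260613,
        1.37081406, -0.05691586]), 'qd': array([ 0.0003204 ,  0.0019458 , -0.00210282, -0.00075859,  0.0010552 ,
        0.00029937,  0.00080606]), 'joint_torque': array([ 8.28935435e-05, -4.91290855e+01, -4.03806623e-01, -3.12519979e+01,
       -6.39367034e-02,  4.38642909e-02,  1.78449368e-04]), 'position': array([0.17313056, 0.62593168, 0.22144846]), 'tool_rot': array([-4.22420961e-01, -3.11289946e+00,  3.05944811e-03]), 'ft_force': array([-0.59414422, -0.00767515,  0.91065201]), 'torque': array([-0.04443353, -0.05428587,  0.04267919]), 'grip_width': 0.9986566885770767}
side {'fx': 515.1232155979503, 'fy': 515.1232155979503, 'cx': 320.55222325603836, 'cy': 249.73243327093616, 'D': array([-0.04037442,  0.        ,  0.        ,  0.        ,  0.        ]), 'R': array([[ 0.99552679, -0.0934859 ,  0.01366754],
       [-0.05275176, -0.6700079 , -0.74047732],
       [ 0.07838155,  0.73644402, -0.67194236]]), 't': array([-0.50360425,  0.10610088,  1.05214967])}
top {'fx': 474.70277225620964, 'fy': 474.70277225620964, 'cx': 319.37564980359844, 'cy': 240.89643673024935, 'D': array([-0.03579613,  0.        ,  0.        ,  0.        ,  0.        ]), 'R': array([[-2.63664726e-03, -9.99865951e-01,  1.61594708e-02],
       [-9.92563292e-01,  6.50067526e-04, -1.21727929e-01],
       [ 1.21701106e-01, -1.63602511e-02, -9.92431954e-01]]), 't': array([-0.01090315,  0.52102224,  0.90735927])}
```

View pics/side0.png

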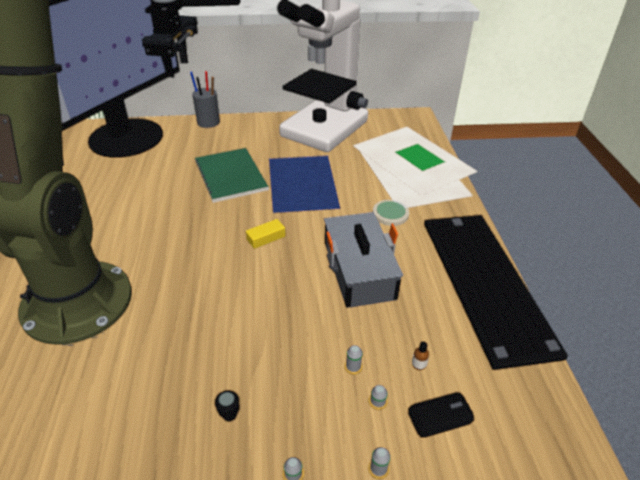

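View pics/top0.png

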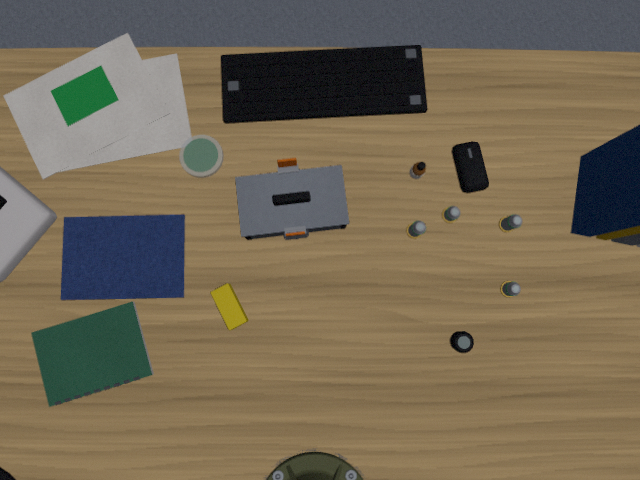

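The top view shows the case at (293,202), the blue mat at (124,257) and four objectives at about (417,229), (452,213), (511,222) and (511,289). I'll enlarge these areas.

```bash
cat > h.py <<'E'
import numpy as np, cv2, pickle
from scipy.spatial.transform import Rotation as Ro
def cams(im): 
    K=np.array([[im["fx"],0,im["cx"]],[0,im["fy"],im["cy"]],[0,0,1]]); return K,np.array(im["D"],float),np.array(im["R"]),np.array(im["t"])
def ray(im,u,v):
    K,D,R,t=cams(im)
    p=cv2.undistortPoints(np.array([[[u,v]]],float),K,D)[0,0]
    return -R.T@t, R.T@np.array([p[0],p[1],1.])
def at_z(im,u,v,z):
    o,d=ray(im,u,v); return o+d*(z-o[2])/d[2]
def proj(im,X):
    K,D,R,t=cams(im)
    return cv2.projectPoints(np.array(X,float).reshape(-1,1,3),cv2.Rodrigues(R)[0],t,K,D)[0][:,0]
def crop(im,name,x0,y0,w,h,s):
    c=im["frame"][y0:y0+h,x0:x0+w,::-1]
    cv2.imwrite("pics/"+name,cv2.resize(c,None,fx=s,fy=s,interpolation=cv2.INTER_CUBIC))
E
python3 - <<'E'
from bench import *
from h import *
t=get_image("top"); s=get_image("side")
pickle.dump((t,s),open("im0.pkl","wb"))
crop(t,"c1.png",220,140,140,110,5)
crop(t,"c2.png",400,150,130,150,4)
crop(s,"c3.png",270,330,130,150,4)
crop(s,"c4.png",310,200,110,110,5)
E
```

```text
(no output)
```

View pics/c1.png

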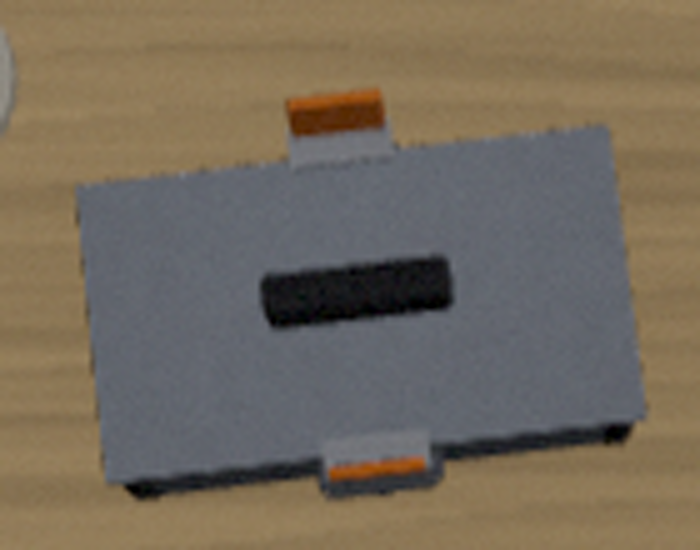

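View pics/c2.png

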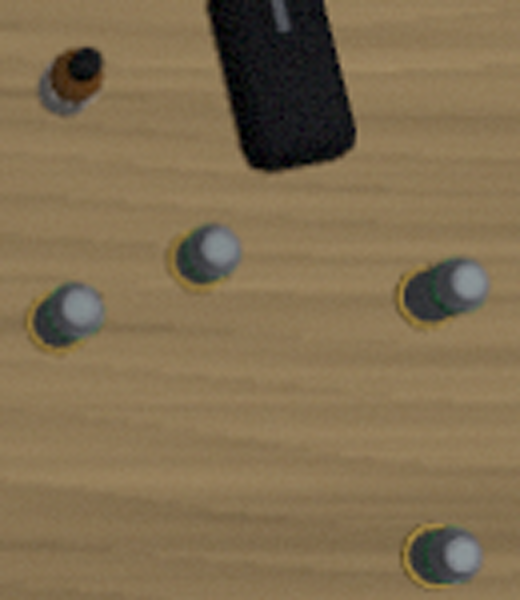

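View pics/c3.png

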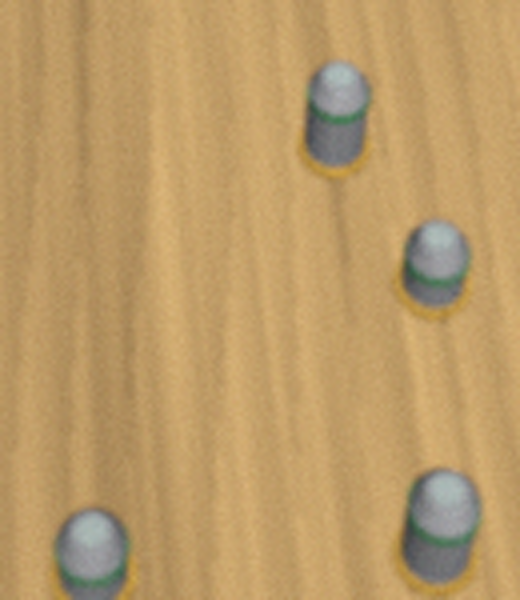

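View pics/c4.png

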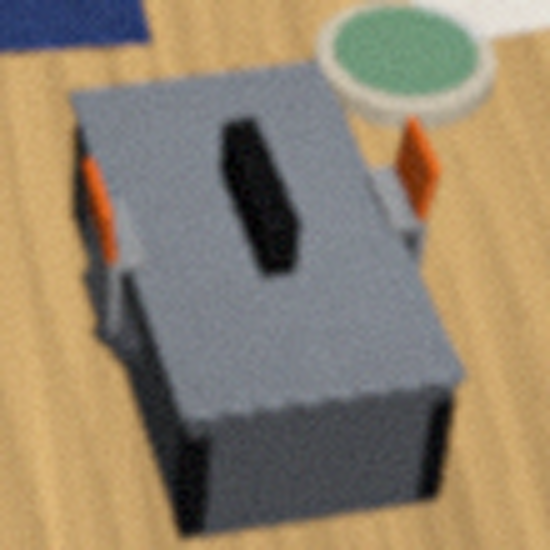

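```bash
cat > m0.py <<'E'
from h import *
t,s=pickle.load(open("im0.pkl","rb"))
def P(im,c,x0,y0,sc,z): return at_z(im,(c[0]+.5)/sc-.5+x0,(c[1]+.5)/sc-.5+y0,z)
np.set_printoptions(precision=4,suppress=True)
L=[P(t,c,220,140,5,.077) for c in [(78,186),(606,127),(645,418),(107,482)]]
L=np.array(L);print("lid ctr top",L.mean(0), np.linalg.norm(L[0]-L[1]),np.linalg.norm(L[1]-L[2]))
e=L[0]-L[1]+L[3]-L[2]; print("yaw",np.degrees(np.arctan2(-e[0],e[1])))
L=np.array([P(s,c,310,200,5,.077) for c in [(72,93),(322,65),(466,377),(188,425)]]);print("lid ctr side",L.mean(0), np.linalg.norm(L[0]-L[1]),np.linalg.norm(L[1]-L[2]))
e=L[1]-L[2]+L[0]-L[3]; print("yaw",np.degrees(np.arctan2(-e[0],e[1])))
print("far tab top",P(t,(335,93),220,140,5,.110),P(s,(417,125),310,200,5,.11))
print("near tab top",P(t,(377,465),220,140,5,.110))
print("side near tab corners",P(s,(91,157),310,200,5,.11),)
for a,b,f in [((81,307),(339,77),(58,319)),((220,249),(438,235),(200,260)),((467,286),(446,487),(428,296)),((462,554),(93,526),(433,555))]:
    for z in (.038,.054): print(z,P(t,a,400,150,4,z),P(s,b,270,330,4,z), end=' ')
    print("flange",P(t,f,400,150,4,.002))
for c in [(62,215),(185,215),(185,299),(62,299)]: print("mat",at_z(t,*c,.003))
E
python3 m0.py
```

```text
lid ctr top [0.5939 0.0418 0.077 ] 0.20365835442519742 0.11420443634691084
yaw 6.731350586193349
lid ctr side [0.5943 0.0401 0.077 ] 0.11487849696512997 0.20217553263295818
yaw 6.636004013016185
far tab top [0.6658 0.0499 0.11  ] [0.6625 0.0631 0.11  ]
near tab top [0.5266 0.0337 0.11  ]
side near tab corners [0.5243 0.053  0.11  ]
0.038 [ 0.5491 -0.2111  0.038 ] [ 0.5484 -0.1936  0.038 ] 0.054 [ 0.5467 -0.2074  0.054 ] [ 0.5458 -0.2054  0.054 ] flange [ 0.5484 -0.2073  0.002 ]
0.038 [ 0.5784 -0.2818  0.038 ] [ 0.5785 -0.2786  0.038 ] 0.054 [ 0.5755 -0.2769  0.054 ] [ 0.5753 -0.2886  0.054 ] flange [ 0.5793 -0.2822  0.002 ]
0.038 [ 0.5599 -0.4062  0.038 ] [ 0.5621 -0.3891  0.038 ] 0.054 [ 0.5572 -0.3992  0.054 ] [ 0.5591 -0.3968  0.054 ] flange [ 0.5606 -0.4012  0.002 ]
0.038 [ 0.4264 -0.3967  0.038 ] [ 0.4266 -0.3927  0.038 ] 0.054 [ 0.426  -0.3897  0.054 ] [ 0.4265 -0.4003  0.054 ] flange [ 0.4267 -0.3971  0.002 ]
mat [0.5786 0.5174 0.003 ]
mat [0.5782 0.2632 0.003 ]
mat [0.4072 0.2579 0.003 ]
mat [0.4069 0.5067 0.003 ]
```

Long objectives are at (0.547,-0.207) and (0.558,-0.399). Short ones are at (0.578,-0.281) and (0.4265,-0.396). The lid centre is about (0.594,0.041) with a yaw of 6.7°. I'll add a helper that turns a world target into tool-frame shifts.

```bash
cat > go.py <<'E'
import sys
from bench import *
from h import *
np.set_printoptions(precision=4,suppress=True)
# case pose
C=np.array([.594,.041]); YAW=6.7
try:
    exec(open("case.py").read())
except FileNotFoundError: pass
def case(x,y):
    a=np.radians(YAW); return C+np.array([x*np.cos(a)-y*np.sin(a),x*np.sin(a)+y*np.cos(a)])
# commanded pose estimate: measured TCP
def rel(p,jaw_deg):
    """shift+turn from now to TCP p, tool down, tool y axis at jaw_deg (mod 180) in world"""
    s=get_state(); R0=Ro.from_rotvec(s["tool_rot"])
    y0=R0.as_matrix()[:,1]; a0=np.degrees(np.arctan2(y0[1],y0[0]))
    best=None
    d=(jaw_deg-a0+90)%180-90; a=np.radians(a0+d)
    y=np.array([np.cos(a),np.sin(a),0]); z=np.array([0,0,-1.]); x=np.cross(y,z)
    R1=Ro.from_matrix(np.c_[x,y,z])
    sh=R0.inv().apply(np.array(p)-s["position"])
    print("pos",s["position"],"yaw",round(a0,2),"-> shift mm",(sh*1000).round(1),"turn deg",np.degrees((R0.inv()*R1).as_rotvec()).round(2),"F",s["ft_force"].round(1),"j",s["joint_positions"].round(2),"t",round(s["time"],2),"g",round(s["grip_width"],3))
E
python3 - <<'E'
from go import *
rel([*case(-35,0)*0+case(-.035,0),.2],6.7)
rel([*case(-.035,0),.2],96.7)
print(case(-.035,0),case(.035,0))
E
```

```text
pos [0.1732 0.6262 0.2219] yaw 74.54 -> shift mm [-529.1 -465.    22.4] turn deg [-0.06  0.04 67.84] F [-0.3  0.4 -0.2] j [-1.29  0.32 -0.07  1.45  0.02  1.37 -0.06] t 0.2 g 0.998
pos [0.1732 0.6262 0.2219] yaw 74.54 -> shift mm [-529.1 -465.    22.4] turn deg [ -0.07  -0.01 -22.16] F [-0.3  0.4 -0.2] j [-1.29  0.32 -0.07  1.45  0.02  1.37 -0.06] t 0.2 g 0.998
[0.5592 0.0369] [0.6288 0.0451]
```

>>> play_rows(
  series=[0,-0.05,-0.045,0.002,0,0,-2,0,-0.09,-0.08,0.004,0,0,-4,0,-0.12,-0.105,0.006,0,0,-6,0,-0.15,-0.13,0.008,0,0,-8,0,-0.18,-0.16,0.01,0,0,-10,0,-0.21,-0.185,0.01,0,0,-12,0,-0.24,-0.21,0.01,0,0,-14,0,-0.27,-0.235,0.01,0,0,-16,0,-0.3,-0.26,0.01,0,0,-18,0,-0.33,-0.285,0.01,0,0,-20],
)

```text
time: 1.03
position: [0.4049, 0.278, 0.2127]
tool_rot: [-0.127, 3.139, 0.001]
ft_force: [1.0, -0.0, -0.3]
grip_width: 0.326
```

Run:
```python
from go import *
rel([*case(-.035,0),.2],96.7)
```

```text
pos [0.4049 0.278  0.2127] yaw 94.65 -> shift mm [-134.3 -252.8   12.6] turn deg [ 0.03  0.02 -2.05] F [ 1.  -0.  -0.3] j [-0.86 -0.02  0.2   1.86  0.    1.3   0.99] t 1.03 g 0.326
```

>>> play_rows(
  series=[0,-0.02,-0.037,0.005,0,0,-2,0,-0.038,-0.072,0.01,0,0,-2,0,-0.056,-0.107,0.013,0,0,-2,0,-0.074,-0.142,0.013,0,0,-2,0,-0.092,-0.177,0.013,0,0,-2,0,-0.11,-0.21,0.013,0,0,-2,0,-0.125,-0.24,0.013,0,0,-2,0,-0.134,-0.253,0.013,0,0,-2,0,-0.134,-0.253,0.013,0,0,-2,0,-0.134,-0.253,0.013,0,0,-2],
)

```text
time: 1.87
position: [0.5579, 0.0376, 0.1993]
tool_rot: [0.176, -3.136, 0.0]
ft_force: [0.7, 0.1, -0.8]
grip_width: 0.007
```

Run:
```python
from go import *
rel([*case(-.035,0),.2],96.7)
rel([*case(-.035,0),.09],96.7)
t=get_image("top");s=get_image("side")
crop(t,"d1.png",200,100,200,180,4);crop(s,"d2.png",260,150,200,180,4)
```

```text
pos [0.5579 0.0376 0.1993] yaw 96.41 -> shift mm [-1.3 -0.8 -0.7] turn deg [-0.   -0.04 -0.29] F [ 0.7  0.1 -0.8] j [-0.55  0.15  0.48  1.73 -0.07  1.28  1.63] t 1.87 g 0.007
pos [0.5579 0.0376 0.1993] yaw 96.41 -> shift mm [ -1.4  -0.8 109.3] turn deg [-0.   -0.04 -0.29] F [ 0.7  0.1 -0.8] j [-0.55  0.15  0.48  1.73 -0.07  1.28  1.63] t 1.87 g 0.007
```

View pics/d1.png

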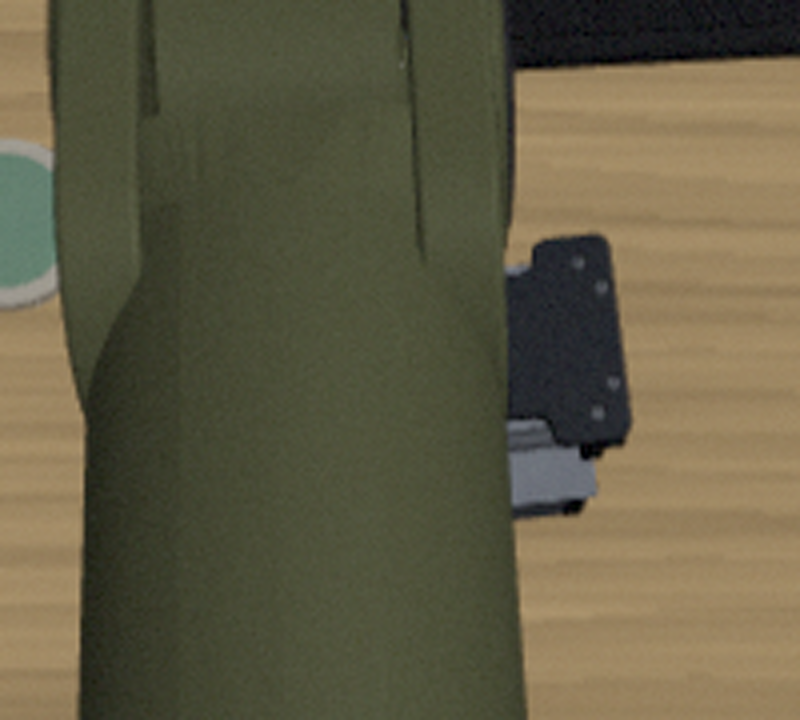

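View pics/d2.png

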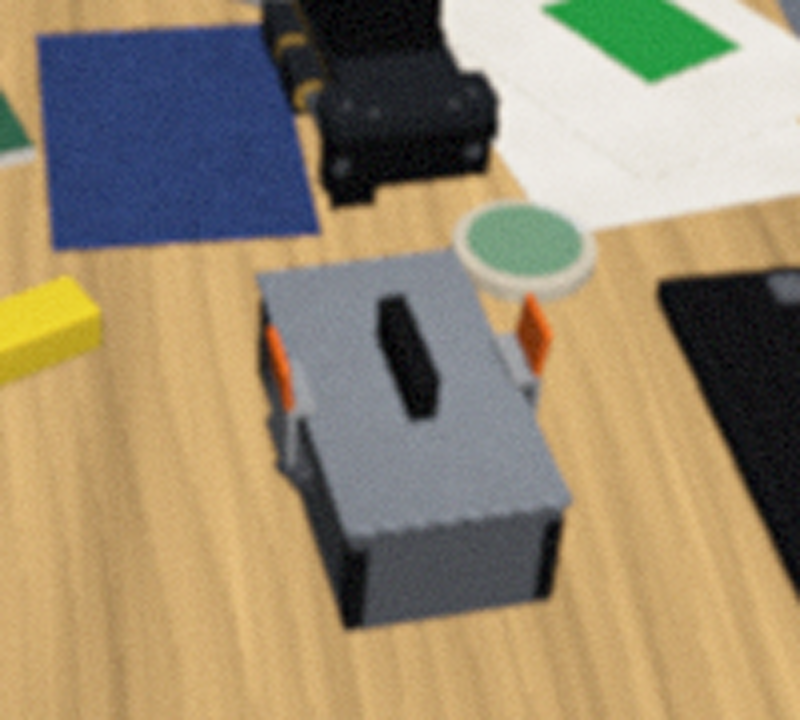

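The arm is over the lid, between the handle and the near tab. I'll lower it there, then push outward, which is +tool x.

>>> play_rows(
  series=[0,-0.001,-0.001,0.03,0,0,0,0,-0.001,-0.001,0.06,0,0,0,0,-0.001,-0.001,0.085,0,0,0,0,-0.001,-0.001,0.1,0,0,0,0,-0.001,-0.001,0.108,0,0,0,0,-0.001,-0.001,0.109,0,0,0,0,-0.001,-0.001,0.109,0,0,0],
  force=40,
)

```text
time: 2.55
position: [0.5589, 0.0385, 0.0909]
tool_rot: [-0.182, 3.136, 0.001]
ft_force: [0.6, -0.1, 0.1]
grip_width: 0.004
```

>>> play_rows(
  series=[0,0.01,0,0,0,0,0,0,0.018,0,0,0,0,0,0,0.026,0,0,0,0,0,0,0.034,0,0,0,0,0,0,0.042,0,0,0,0,0,0,0.05,0,0,0,0,0,0,0.058,0,0,0,0,0,0,0.064,0,0,0,0,0,0,0.066,0,0,0,0,0,0,0.066,0,0,0,0,0],
)

```text
time: 3.38
position: [0.4922, 0.0299, 0.0905]
tool_rot: [0.179, -3.135, -0.001]
ft_force: [0.3, -1.1, -0.9]
grip_width: 0.006
```

Run:
```python
from go import *
rel([*case(.035,0),.2],96.7)
t=get_image("top");s=get_image("side")
crop(s,"d3.png",260,150,200,180,4)
```

```text
pos [0.4922 0.0299 0.0905] yaw 96.54 -> shift mm [-137.3   -0.4 -109.7] turn deg [ 0.03 -0.06 -0.16] F [ 0.3 -1.1 -0.9] j [-0.56  0.1   0.47  2.   -0.05  1.05  1.62] t 3.38 g 0.006
```

View pics/d3.png

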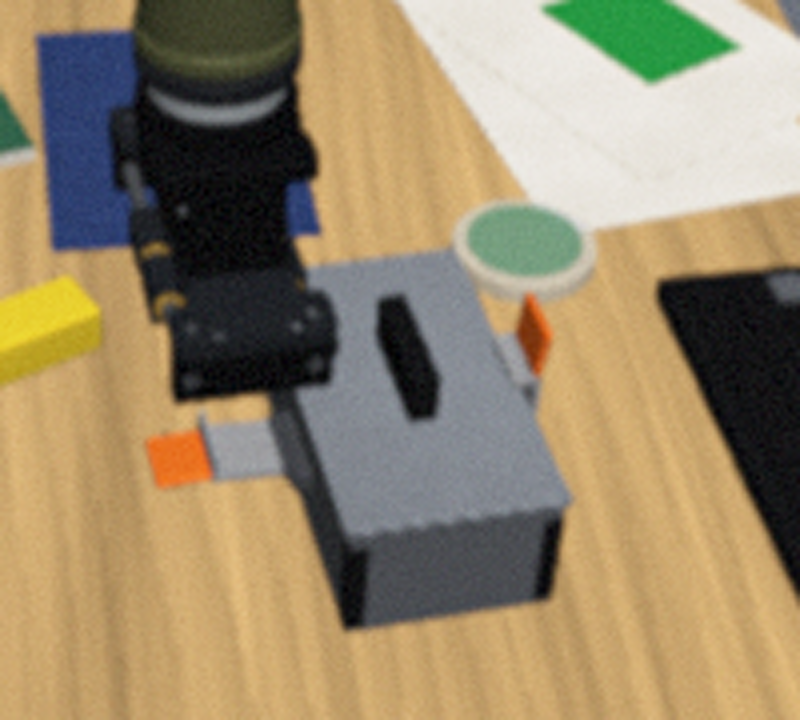

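The near clip is fully open, with its tab lying out at crop (180,460). Next is the far clip.

>>> play_rows(
  series=[0,0,0,-0.03,0,0,0,0,0,0,-0.06,0,0,0,0,-0.03,0,-0.065,0,0,0,0,-0.065,0,-0.065,0,0,0,0,-0.1,0,-0.065,0,0,0,0,-0.13,0,-0.06,0,0,0,0,-0.137,0,-0.05,0,0,0,0,-0.137,0,-0.03,0,0,0,0,-0.137,0,-0.005,0,0,0,0,-0.137,0,0,0,0,0],
)

```text
time: 4.32
position: [0.6263, 0.0453, 0.0856]
tool_rot: [0.179, -3.128, 0.002]
ft_force: [-1.0, 0.1, -0.1]
grip_width: 0.006
```

>>> play_rows(
  series=[0,-0.01,0,0,0,0,0,0,-0.018,0,0,0,0,0,0,-0.026,0,0,0,0,0,0,-0.034,0,0,0,0,0,0,-0.042,0,0,0,0,0,0,-0.05,0,0,0,0,0,0,-0.058,0,0,0,0,0,0,-0.064,0,0,0,0,0,0,-0.068,0,0,0,0,0,0,-0.068,0,0,0,0,0],
)

```text
time: 5.15
position: [0.6986, 0.0536, 0.0912]
tool_rot: [-0.18, 3.134, -0.0]
ft_force: [-0.3, 0.4, 0.9]
grip_width: 0.007
```

Run:
```python
from go import *
rel([*case(0,0),.18],6.7)
s=get_image("side")
crop(s,"d4.png",260,150,200,180,4)
```

```text
pos [0.6986 0.0536 0.0912] yaw 96.56 -> shift mm [105.2  -0.6 -89. ] turn deg [ 0.1   0.11 89.86] F [-0.3  0.4  0.9] j [-0.45  0.54  0.46  1.48 -0.25  1.18  1.74] t 5.15 g 0.007
```

View pics/d4.png

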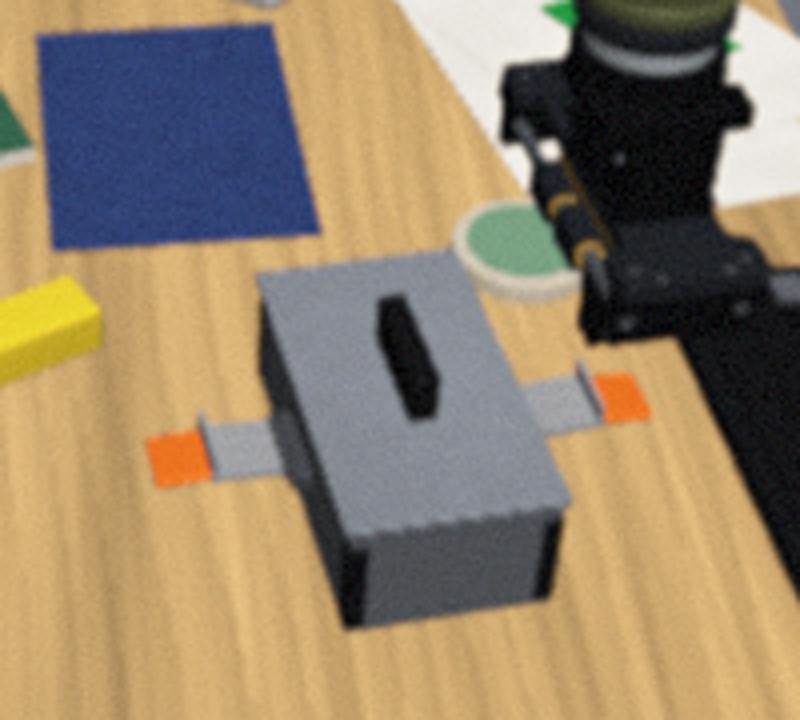

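Both clips are open. I'll rise and turn toward the lid handle.

>>> play_rows(
  series=[0,0,0,-0.03,0,0,3,0,0.01,0,-0.06,0,0,10,0,0.03,0,-0.089,0,0,17,30,0.045,0,-0.089,0,0,24,40,0.06,0,-0.089,0,0,31,50,0.075,0,-0.089,0,0,38,60,0.09,0,-0.089,0,0,45,60,0.1,0,-0.089,0,0,52,60,0.105,0,-0.089,0,0,59,60,0.105,-0.001,-0.089,0,0,66],
)

```text
time: 6.03
position: [0.5916, 0.0405, 0.1801]
tool_rot: [-1.566, -2.723, -0.002]
ft_force: [-0.4, 0.8, -0.7]
grip_width: 0.448
```

>>> play_rows(
  series=[60,0,0,0,0,0,7,60,0,0,0,0,0,14,60,0,0,0,0,0,21,60,0,0,0,0,0,24,60,0,0,0,0,0,24,60,0,0,0,0,0,24],
)

```text
time: 6.53
position: [0.5927, 0.0405, 0.1798]
tool_rot: [2.089, 2.346, 0.001]
ft_force: [0.3, -1.2, -0.0]
grip_width: 0.598
```

Run:
```python
from go import *
rel([*case(0,0),.082],6.7)
```

```text
pos [0.5927 0.0405 0.1798] yaw 6.65 -> shift mm [ 0.4  1.3 97.8] turn deg [ 0.03 -0.02 -0.05] F [ 0.3 -1.2 -0. ] j [-0.75  0.27  0.76  1.68 -0.2   1.27  0.16] t 6.53 g 0.598
```

>>> play_rows(
  series=[60,0,0.001,0.03,0,0,0,60,0,0.001,0.06,0,0,0,60,0,0.001,0.085,0,0,0,60,0,0.001,0.095,0,0,0,60,0,0.001,0.098,0,0,0,60,0,0.001,0.098,0,0,0,10,0,0.001,0.098,0,0,0,0,0,0.001,0.098,0,0,0,0,0,0.001,0.098,0,0,0,0,0,0.001,0.098,0,0,0],
  force=35,
)

```text
time: 7.37
position: [0.5946, 0.0406, 0.0827]
tool_rot: [2.09, 2.344, 0.003]
ft_force: [-0.2, -0.9, -0.7]
grip_width: 0.386
```

>>> play_rows(
  series=[0,0,0,0,0,0,0,0,0,0,-0.006,0,0,0,0,0,0,-0.015,0,0,0,0,0,0,-0.03,0,0,0,0,0,0,-0.05,0,0,0,0,0,0,-0.07,0,0,0,0,0,0,-0.085,0,0,0,0,0,0,-0.09,0,0,0,0,0,0,-0.09,0,0,0],
)

```text
time: 8.12
position: [0.5946, 0.0405, 0.1732]
tool_rot: [2.09, 2.344, 0.004]
ft_force: [-0.6, 0.2, -2.6]
grip_width: 0.188
```

Run:
```python
from go import *
rel([.493,.388,.15],0)
s=get_image("side")
crop(s,"d5.png",260,130,200,180,4)
```

```text
pos [0.5946 0.0405 0.1732] yaw 6.54 -> shift mm [356.8 -61.4  23.2] turn deg [ 0.15 -0.04  6.54] F [-0.6  0.2 -2.6] j [-0.75  0.28  0.76  1.68 -0.2   1.25  0.17] t 8.12 g 0.188
```

View pics/d5.png

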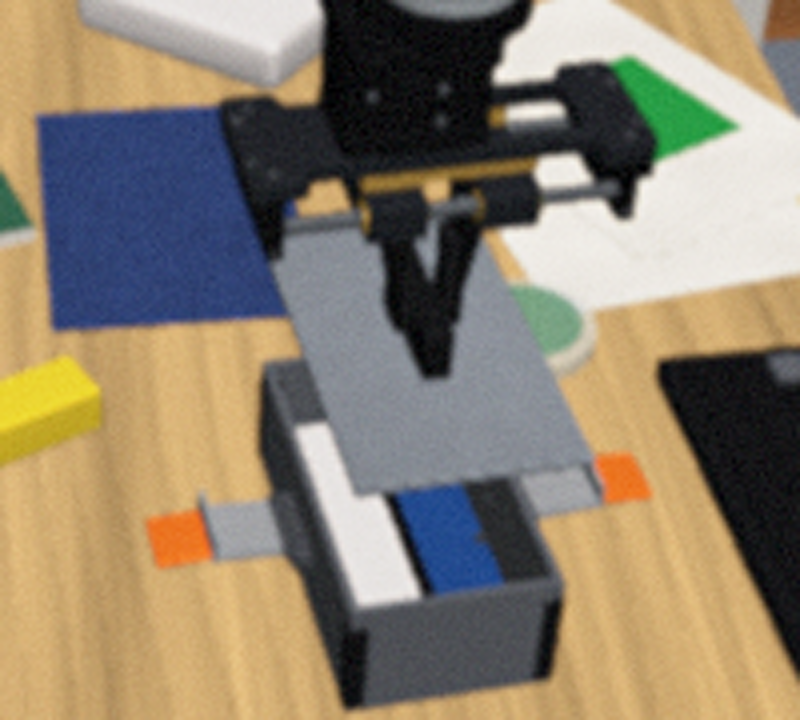

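The lid is lifted (opening 0.188, which is 16 mm). The white row shows on the left and the blue row on the right. I'll carry it to the mat.

>>> play_rows(
  series=[0,0.012,-0.002,0,0,0,0,0,0.036,-0.006,0,0,0,0.5,0,0.066,-0.011,0,0,0,1,0,0.1,-0.017,0,0,0,2,0,0.135,-0.023,0,0,0,3,0,0.17,-0.029,0,0,0,4,0,0.205,-0.035,0,0,0,5,0,0.24,-0.041,0,0,0,6,0,0.275,-0.047,0.005,0,0,6.5,0,0.31,-0.053,0.01,0,0,6.5],
)

```text
time: 9.0
position: [0.5036, 0.3447, 0.1602]
tool_rot: [-2.22, -2.222, 0.003]
ft_force: [0.7, 0.3, -2.3]
grip_width: 0.177
```

>>> play_rows(
  series=[0,0.025,-0.001,0,0,0,0,0,0.04,-0.002,0.005,0,0,0,0,0.047,-0.002,0.01,0,0,0,0,0.047,-0.002,0.01,0,0,0,0,0.047,-0.002,0.01,0,0,0,0,0.047,-0.002,0.01,0,0,0],
)

```text
time: 9.5
position: [0.505, 0.3865, 0.1514]
tool_rot: [2.224, 2.217, -0.002]
ft_force: [0.4, 0.0, -3.6]
grip_width: 0.183
```

Run:
```python
from go import *
rel([.493,.388,.0185],0)
```

```text
pos [0.505  0.3865 0.1514] yaw -0.17 -> shift mm [  1.7 -12.1 132.9] turn deg [ 0.01  0.1  -0.17] F [ 0.4  0.  -3.6] j [-1.17  0.37  0.59  1.6  -0.21  1.24 -0.54] t 9.5 g 0.183
```

>>> play_rows(
  series=[0,0.002,-0.005,0.02,0,0,0,0,0.002,-0.012,0.045,0,0,0,0,0.002,-0.012,0.07,0,0,0,0,0.002,-0.012,0.09,0,0,0,0,0.002,-0.012,0.108,0,0,0,0,0.002,-0.012,0.12,0,0,0,0,0.002,-0.012,0.128,0,0,0,0,0.002,-0.012,0.132,0,0,0,0,0.002,-0.012,0.133,0,0,0,0,0.002,-0.012,0.133,0,0,0],
)

```text
time: 10.33
position: [0.4922, 0.3901, 0.0261]
tool_rot: [-2.22, -2.217, 0.002]
ft_force: [-15.8, -11.0, 38.9]
grip_width: 0.179
```

Run:
```python
from go import *
rel([.493,.388,.018],0)
s=get_image("side")
crop(s,"d6.png",210,90,200,180,4)
```

```text
pos [0.4922 0.3901 0.0261] yaw -0.08 -> shift mm [-2.1  0.9  8. ] turn deg [-0.22 -0.1  -0.08] F [-15.8 -11.   38.9] j [-1.14  0.48  0.55  1.73 -0.29  1.02 -0.49] t 10.33 g 0.179
```

View pics/d6.png

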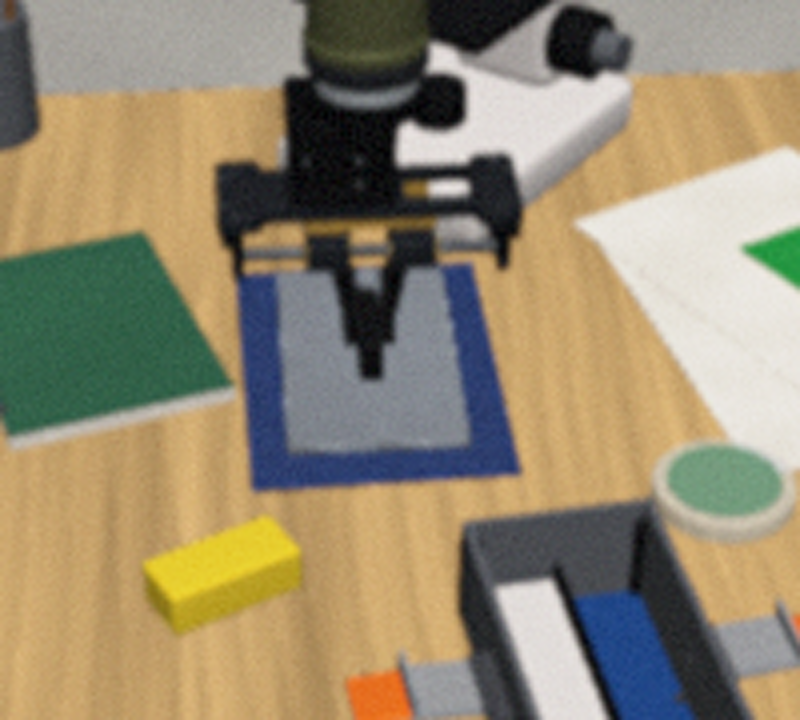

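The lid has touched down on the mat, resting about 7 mm lower in the fingers because the grip closed late. I'll take off the load and release.

>>> play_rows(
  series=[0,0,0,-0.004,0,0,0,0,0,0,-0.007,0,0,0,10,0,0,-0.008,0,0,0,40,0,0,-0.008,0,0,0,60,0,0,-0.008,0,0,0,60,0,0,-0.008,0,0,0,60,0,0,-0.008,0,0,0,60,0,0,-0.03,0,0,0,60,0,0,-0.07,0,0,0,60,0,0,-0.11,0,0,0],
)

```text
time: 11.22
position: [0.4907, 0.3905, 0.128]
tool_rot: [2.22, 2.222, -0.006]
ft_force: [0.6, -0.3, 0.0]
grip_width: 0.573
```

Run:
```python
from go import *
rel([.493,.2,.18],6.7+90)
s=get_image("side");t=get_image("top")
pickle.dump((t,s),open("im1.pkl","wb"))
crop(s,"d7.png",210,90,200,180,4)
crop(t,"d8.png",210,100,160,180,4)
crop(s,"d9.png",260,200,160,130,5)
```

```text
pos [0.4907 0.3905 0.128 ] yaw 0.03 -> shift mm [-190.6    2.   -51.4] turn deg [ 0.03  0.26 83.33] F [ 0.6 -0.3  0. ] j [-1.18  0.37  0.59  1.64 -0.22  1.19 -0.55] t 11.22 g 0.573
```

View pics/d7.png

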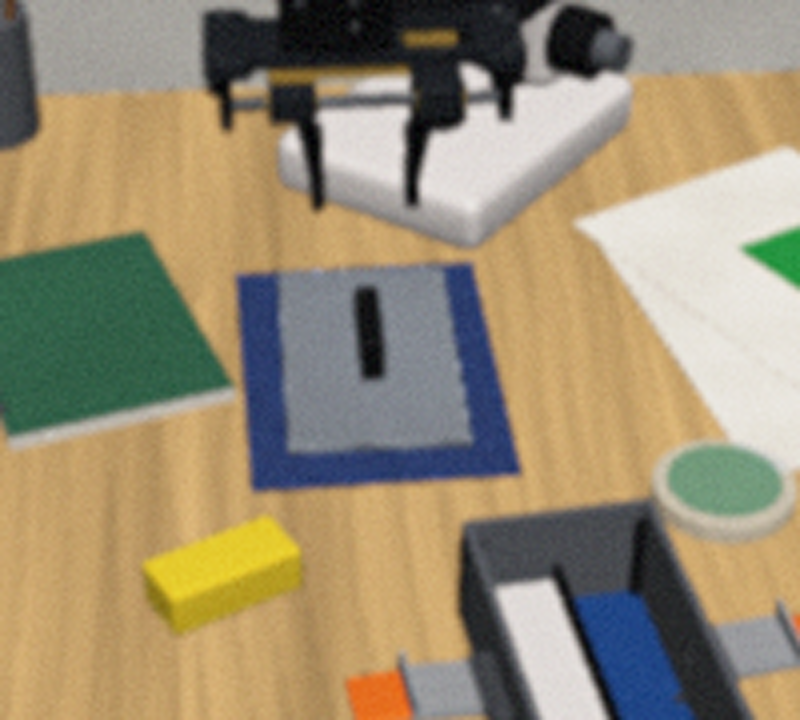

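View pics/d8.png

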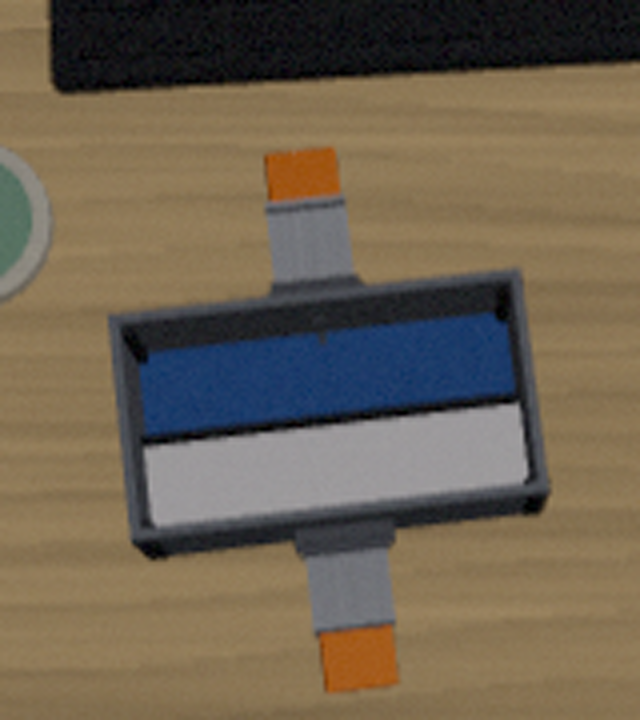

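View pics/d9.png

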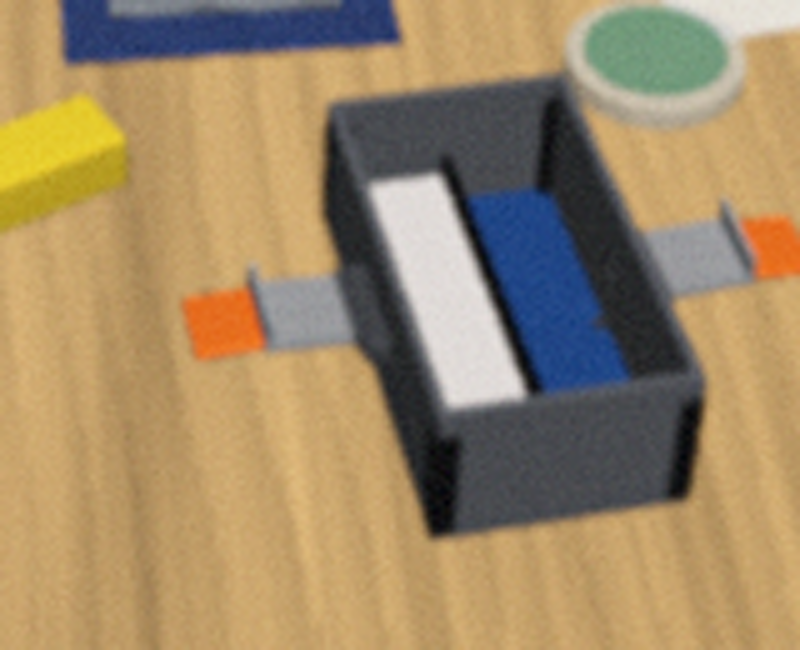

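The lid lies flat on the mat and the case is empty. I'll measure the case from the rim corners: top crop (109,317), (521,270), (549,489), (137,540); side crop (329,104), (566,77), (701,379), (432,412).

Run:
```python
from h import *
np.set_printoptions(precision=4,suppress=True)
t,s=pickle.load(open("im1.pkl","rb"))
def P(im,c,x0,y0,sc,z): return at_z(im,(c[0]+.5)/sc-.5+x0,(c[1]+.5)/sc-.5+y0,z)
for im,cs,o in ((t,[(109,317),(521,270),(549,489),(137,540)],(210,100,4)),(s,[(329,104),(566,77),(701,379),(432,412)],(260,200,5))):
    L=np.array([P(im,c,*o,.072) for c in cs]); print(L.mean(0))
    for i in range(4): 
        d=L[i]-L[(i+1)%4]; print(np.linalg.norm(d).round(4),(np.degrees(np.arctan2(-d[0],d[1]))%90).round(2))
```

```text
[0.5942 0.0411 0.072 ]
0.1997 6.75
0.1079 6.63
0.197 7.12
0.1092 8.07
[0.5931 0.0432 0.072 ]
0.1091 5.83
0.1956 6.19
0.1092 4.96
0.1939 6.19
```

The case pose agrees in both views (0.594, 0.041, 6.7°). Now to long A.

Run:
```python
from go import *
rel([.547,-.2065,.16],-83.3)
```

```text
pos [0.496  0.394  0.1359] yaw 0.02 -> shift mm [-600.3   51.   -28.9] turn deg [ 0.07 -0.79 83.32] F [ 0.2 -0.1 -0.1] j [-1.18  0.37  0.59  1.64 -0.22  1.19 -0.55] t 11.32 g 0.588
```

>>> play_rows(
  series=[50,-0.02,0.002,-0.02,0,0,5,50,-0.055,0.004,-0.029,0,0,11,50,-0.09,0.008,-0.029,0,0,17,50,-0.125,0.011,-0.029,0,0,23,50,-0.16,0.014,-0.029,0,0,29,50,-0.195,0.017,-0.029,0,0,35,50,-0.23,0.02,-0.029,0,0,41,50,-0.265,0.022,-0.029,0,0,47,50,-0.3,0.025,-0.029,0,0,53,50,-0.335,0.028,-0.029,0,0,59],
)

```text
time: 12.15
position: [0.5199, 0.0549, 0.1574]
tool_rot: [-3.029, -0.833, -0.001]
ft_force: [0.3, 0.2, -0.2]
grip_width: 0.502
```

Run:
```python
from go import *
rel([.547,-.2065,.16],-83.3)
```

```text
pos [0.5199 0.0549 0.1574] yaw -59.24 -> shift mm [-110.4  238.4   -2.7] turn deg [-0.03 -0.03 24.06] F [ 0.3  0.2 -0.2] j [-1.02  0.12  0.93  1.88 -0.1   1.19 -1.09] t 12.15 g 0.502
```

>>> play_rows(
  series=[50,-0.014,0.03,-0.002,0,0,3,50,-0.028,0.06,-0.002,0,0,6,50,-0.042,0.09,-0.002,0,0,9,50,-0.055,0.12,-0.002,0,0,12,50,-0.069,0.15,-0.002,0,0,16,50,-0.083,0.18,-0.002,0,0,20,50,-0.097,0.21,-0.002,0,0,24,50,-0.11,0.238,-0.002,0,0,24,50,-0.11,0.238,-0.002,0,0,24,50,-0.11,0.238,-0.002,0,0,24],
)

```text
time: 12.98
position: [0.5477, -0.2072, 0.1593]
tool_rot: [3.135, 0.185, -0.001]
ft_force: [0.4, -0.2, 0.5]
grip_width: 0.502
```

Run:
```python
from go import *
s=get_image("side");t=get_image("top")
crop(s,"e1.png",270,310,160,150,4)
rel([.547,-.2065,.015],-83.3)
cv2.imwrite("pics/e1t.png",t["frame"][:,:,::-1])
```

```text
pos [ 0.5486 -0.2034  0.1591] yaw -82.93 -> shift mm [ -1.9   3.  144.1] turn deg [-0.04  0.02  0.37] F [ 0.9  0.1 -0.9] j [-0.56  0.36  1.06  1.73 -0.33  1.25 -0.86] t 13.08 g 0.502
```

View pics/e1.png

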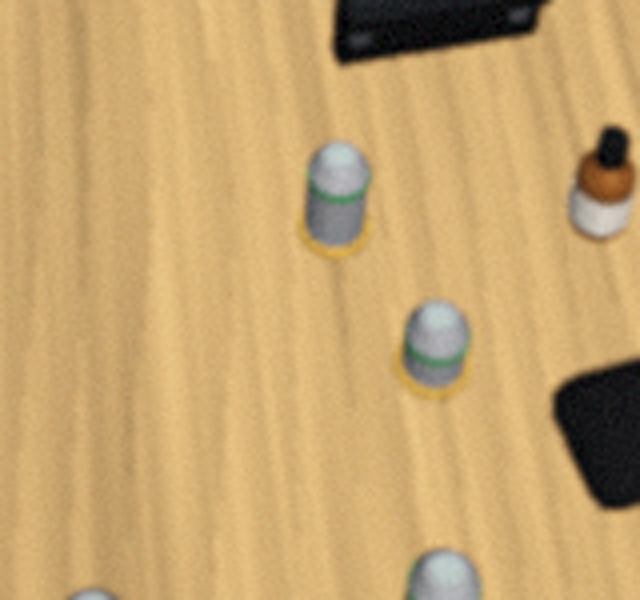

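View pics/e1t.png

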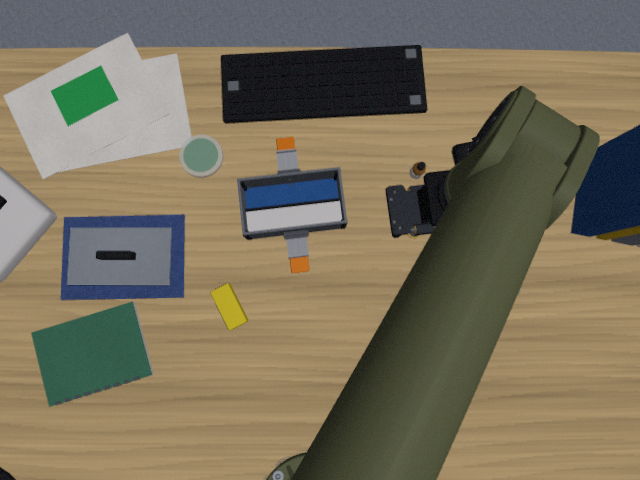

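>>> play_rows(
  series=[50,-0.002,0.003,0.03,0,0,0,50,-0.002,0.003,0.06,0,0,0,50,-0.002,0.003,0.08,0,0,0,50,-0.002,0.003,0.08,0,0,0,50,-0.002,0.003,0.08,0,0,0],
)

```text
time: 13.5
position: [0.5467, -0.2054, 0.079]
tool_rot: [-3.134, -0.197, 0.003]
ft_force: [0.3, 0.4, -0.3]
grip_width: 0.499
```

Run:
```python
from go import *
rel([.547,-.2065,.015],-83.3)
s=get_image("side")
rel([.547,-.2065,.015],-83.3)
crop(s,"e2.png",270,310,160,150,4)
```

```text
pos [ 0.5467 -0.2054  0.079 ] yaw -82.81 -> shift mm [ 0.2  1.2 64. ] turn deg [-0.07  0.1   0.49] F [ 0.3  0.4 -0.3] j [-0.49  0.45  1.    1.81 -0.42  1.11 -0.79] t 13.5 g 0.499
pos [ 0.5477 -0.2063  0.0803] yaw -82.84 -> shift mm [-0.8  0.1 65.3] turn deg [-0.   -0.04  0.46] F [ 1.2 -0.7  1.3] j [-0.49  0.45  1.    1.81 -0.42  1.11 -0.79] t 13.55 g 0.502
```

View pics/e2.png

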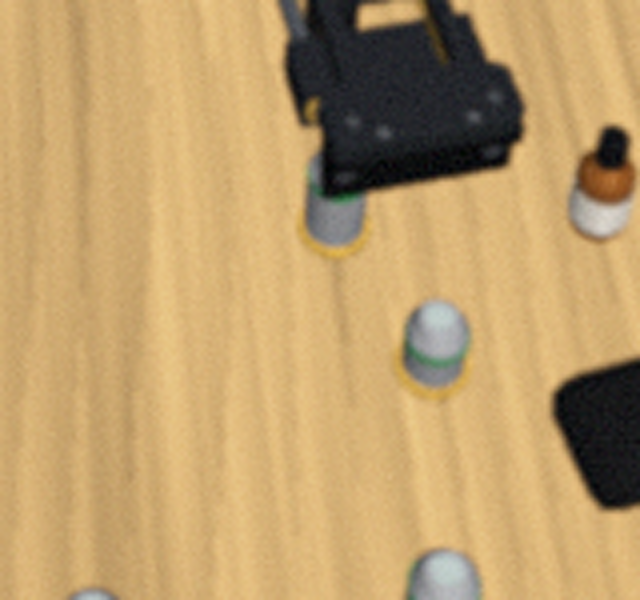

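>>> play_rows(
  series=[50,0,0.001,0.025,0,0,0,50,0,0.001,0.05,0,0,0,50,0,0.001,0.064,0,0,0,50,0,0.001,0.064,0,0,0,20,0,0.001,0.064,0,0,0,10,0,0.001,0.064,0,0,0,10,0,0.001,0.064,0,0,0,10,0,0.001,0.064,0,0,0,10,0,0.001,0.064,0,0,0,10,0,0.001,0.064,0,0,0],
  force=30,
)

```text
time: 14.38
position: [0.5483, -0.2084, 0.0172]
tool_rot: [-3.135, -0.193, -0.004]
ft_force: [-1.6, 1.5, 6.5]
grip_width: 0.312
```

Run:
```python
from go import *
p=case(.026,.045); print(p)
rel([*p,.15],-83.3)
```

```text
[0.6146 0.0887]
pos [ 0.5483 -0.2084  0.0172] yaw -82.95 -> shift mm [ 102.6 -286.8 -132.5] turn deg [-0.01 -0.15  0.35] F [-1.6  1.5  6.5] j [-0.43  0.53  0.93  1.85 -0.5   1.01 -0.73] t 14.38 g 0.312
```

>>> play_rows(
  series=[10,0,0,-0.02,0,0,0,10,0,0,-0.05,0,0,0,10,0,0,-0.085,0,0,0,10,0.004,-0.01,-0.115,0,0,0,10,0.014,-0.04,-0.132,0,0,0,10,0.025,-0.07,-0.132,0,0,0,10,0.036,-0.1,-0.132,0,0,0,10,0.046,-0.13,-0.132,0,0,0,10,0.057,-0.16,-0.132,0,0,0,10,0.068,-0.19,-0.132,0,0,0],
)

```text
time: 15.22
position: [0.5913, -0.01, 0.1479]
tool_rot: [-3.135, -0.193, -0.001]
ft_force: [0.8, -0.2, -0.8]
grip_width: 0.314
```

>>> play_rows(
  series=[10,0.011,-0.03,0,0,0,0,10,0.022,-0.06,0,0,0,0,10,0.03,-0.085,0,0,0,0,10,0.035,-0.097,0,0,0,0,10,0.035,-0.097,0,0,0,0,10,0.035,-0.097,0,0,0,0,10,0.035,-0.097,0,0,0,0],
)

```text
time: 15.8
position: [0.6139, 0.0862, 0.1478]
tool_rot: [3.135, 0.188, -0.0]
ft_force: [0.6, -0.5, -1.3]
grip_width: 0.307
```

Run:
```python
from go import *
p=case(.026,.045); print(p)
rel([*p,.027],-83.3)
s=get_image("side");t=get_image("top")
rel([*p,.027],-83.3)
crop(s,"e3.png",260,180,160,150,4)
```

```text
[0.6146 0.0887]
pos [0.6139 0.0862 0.1478] yaw -83.13 -> shift mm [  1.   -2.6 120.8] turn deg [0.08 0.01 0.17] F [ 0.6 -0.5 -1.3] j [-0.94  0.44  0.98  1.65 -0.38  1.25 -1.34] t 15.8 g 0.307
pos [0.6139 0.0862 0.1479] yaw -83.17 -> shift mm [  0.9  -2.5 120.9] turn deg [ 0.03 -0.01  0.13] F [-0.6 -0.4 -1.3] j [-0.94  0.44  0.98  1.65 -0.38  1.25 -1.34] t 15.9 g 0.311
```

View pics/e3.png

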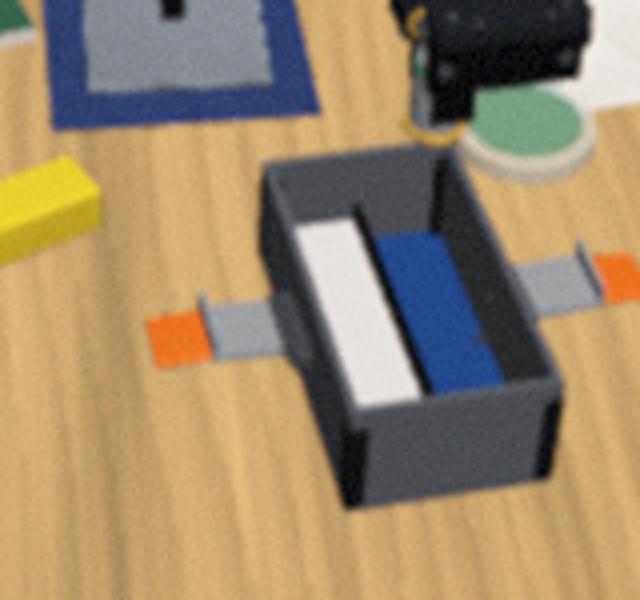

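>>> play_rows(
  series=[10,0.001,-0.002,0.03,0,0,0,10,0.001,-0.002,0.06,0,0,0,10,0.001,-0.002,0.085,0,0,0,10,0.001,-0.002,0.105,0,0,0,10,0.001,-0.002,0.115,0,0,0,10,0.001,-0.002,0.12,0,0,0,10,0.001,-0.002,0.122,0,0,0,10,0.001,-0.002,0.122,0,0,0,10,0.001,-0.002,0.122,0,0,0],
)

```text
time: 16.65
position: [0.6159, 0.091, 0.027]
tool_rot: [-3.135, -0.192, -0.004]
ft_force: [0.3, 0.8, -0.7]
grip_width: 0.311
```

Run:
```python
from go import *
rel([*case(.026,.045),.025],-83.3)
```

```text
pos [0.6159 0.091  0.027 ] yaw -82.98 -> shift mm [-1.6  2.1  2. ] turn deg [-0.02 -0.13  0.32] F [ 0.3  0.8 -0.7] j [-0.87  0.57  0.88  1.75 -0.5   1.06 -1.26] t 16.65 g 0.311
```

>>> play_rows(
  series=[10,0,0.001,0.002,0,0,0,10,0,0.001,0.0025,0,0,0,38,0,0.001,0.002,0,0,0,46,0,0.001,0.002,0,0,0,46,0,0.001,0.002,0,0,0,46,0,0.001,0.002,0,0,0,46,0,0.001,-0.03,0,0,0,46,0,0.001,-0.065,0,0,0,46,0,0.001,-0.1,0,0,0,46,0,0.001,-0.13,0,0,0],
)

```text
time: 17.48
position: [0.6152, 0.0898, 0.1577]
tool_rot: [3.136, 0.192, 0.002]
ft_force: [1.1, -0.4, -0.0]
grip_width: 0.461
```

Run:
```python
from go import *
s=get_image("side");t=get_image("top")
crop(s,"e4.png",250,180,200,300,2.6)
rel([.5785,-.2815,.13],-83.3)
```

```text
pos [0.6184 0.0899 0.1611] yaw -82.97 -> shift mm [-85.4 363.8  29.9] turn deg [-0.07 -0.53  0.33] F [ 0.1 -0.8 -0.1] j [-0.95  0.43  0.98  1.64 -0.37  1.27 -1.34] t 17.58 g 0.461
```

View pics/e4.png

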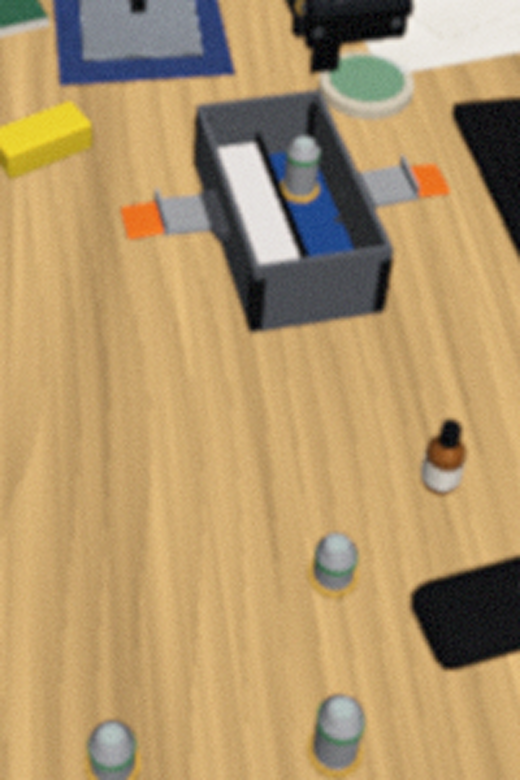

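Long A stands in the blue row and the others haven't moved. Next is short B.

>>> play_rows(
  series=[50,-0.008,0.035,0,0,0,0,50,-0.016,0.07,0,0,0,0,50,-0.025,0.107,0,0,0,0,50,-0.034,0.144,0,0,0,0,50,-0.043,0.181,0,0,0,0,50,-0.051,0.218,0,0,0,0,50,-0.06,0.255,0,0,0,0,50,-0.069,0.292,0,0,0,0,50,-0.077,0.329,0.01,0,0,0,50,-0.085,0.355,0.02,0,0,0],
)

```text
time: 18.42
position: [0.573, -0.2767, 0.1352]
tool_rot: [3.134, 0.188, 0.001]
ft_force: [-0.6, -0.8, -0.4]
grip_width: 0.5
```

>>> play_rows(
  series=[50,0,0.01,0.01,0,0,0,50,0,0.01,0.02,0,0,0,50,0,0.01,0.03,0,0,0,50,0,0.01,0.03,0,0,0,50,0,0.01,0.03,0,0,0],
)

```text
time: 18.83
position: [0.5757, -0.28, 0.1044]
tool_rot: [-3.134, -0.197, 0.002]
ft_force: [0.9, 0.2, 1.3]
grip_width: 0.506
```

Run:
```python
from go import *
s=get_image("side");t=get_image("top")
crop(s,"e5.png",270,330,160,150,4)
rel([.5785,-.2815,.0055],-83.3)
```

```text
pos [ 0.5763 -0.2809  0.1058] yaw -82.81 -> shift mm [  2.    1.  100.3] turn deg [-0.02 -0.04  0.49] F [0.  0.3 0.3] j [-0.31  0.54  0.97  1.64 -0.47  1.21 -0.68] t 18.93 g 0.497
```

View pics/e5.png

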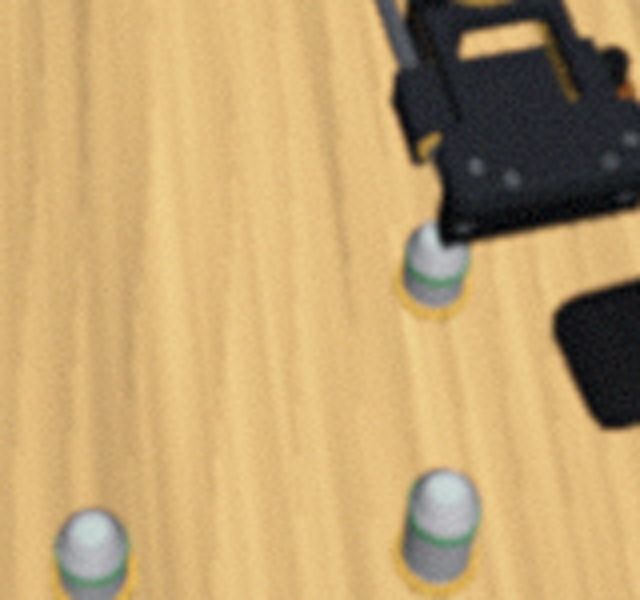

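>>> play_rows(
  series=[50,0.002,0.001,0.03,0,0,0,50,0.002,0.001,0.06,0,0,0,50,0.002,0.001,0.085,0,0,0,50,0.002,0.001,0.096,0,0,0,50,0.002,0.001,0.099,0,0,0,20,0.002,0.001,0.099,0,0,0,10,0.002,0.001,0.099,0,0,0,10,0.002,0.001,0.099,0,0,0,10,0.002,0.001,0.099,0,0,0,10,0.002,0.001,0.099,0,0,0],
)

```text
time: 19.77
position: [0.5787, -0.2836, 0.0084]
tool_rot: [3.135, 0.193, 0.004]
ft_force: [-0.5, 1.1, 5.6]
grip_width: 0.31
```

Run:
```python
from go import *
p=case(-.026,.045); print(p)
rel([*p,.15],-83.3)
```

```text
[0.5629 0.0827]
pos [ 0.5787 -0.2836  0.0084] yaw -82.95 -> shift mm [  29.7 -365.3 -141.8] turn deg [ 0.05 -0.16  0.35] F [-0.5  1.1  5.6] j [-0.25  0.65  0.89  1.71 -0.57  1.06 -0.62] t 19.77 g 0.31
```

>>> play_rows(
  series=[10,0,0,-0.02,0,0,0,10,0,0,-0.05,0,0,0,10,0,-0.01,-0.085,0,0,0,10,0.003,-0.035,-0.115,0,0,0,10,0.006,-0.068,-0.13,0,0,0,10,0.008,-0.103,-0.13,0,0,0,10,0.011,-0.138,-0.13,0,0,0,10,0.014,-0.173,-0.13,0,0,0,10,0.017,-0.208,-0.13,0,0,0,10,0.02,-0.243,-0.13,0,0,0],
)

```text
time: 20.6
position: [0.5672, -0.0381, 0.1369]
tool_rot: [-3.135, -0.192, -0.001]
ft_force: [1.1, -0.4, -0.7]
grip_width: 0.31
```

>>> play_rows(
  series=[10,0.003,-0.035,0,0,0,0,10,0.006,-0.07,0,0,0,0,10,0.008,-0.1,0,0,0,0,10,0.01,-0.118,0,0,0,0,10,0.01,-0.122,0,0,0,0,10,0.01,-0.122,0,0,0,0,10,0.01,-0.122,0,0,0,0],
)

```text
time: 21.18
position: [0.5625, 0.0811, 0.1367]
tool_rot: [3.135, 0.191, 0.0]
ft_force: [-0.1, -0.4, -2.3]
grip_width: 0.312
```

Run:
```python
from go import *
rel([*case(-.026,.045),.034],-83.3)
```

```text
pos [0.5625 0.0811 0.1367] yaw -83.03 -> shift mm [  0.6  -1.6 102.7] turn deg [ 0.05 -0.01  0.27] F [-0.1 -0.4 -2.3] j [-1.06  0.32  1.03  1.8  -0.3   1.19 -1.39] t 21.18 g 0.312
```

>>> play_rows(
  series=[10,0.001,-0.001,0.03,0,0,0,10,0.001,-0.001,0.055,0,0,0,10,0.001,-0.001,0.075,0,0,0,10,0.001,-0.001,0.09,0,0,0,10,0.001,-0.001,0.099,0,0,0,10,0.001,-0.001,0.103,0,0,0,10,0.001,-0.001,0.104,0,0,0,10,0.001,-0.001,0.104,0,0,0],
)

```text
time: 21.85
position: [0.5641, 0.0833, 0.0333]
tool_rot: [-3.136, -0.192, -0.002]
ft_force: [-0.4, -0.4, -1.0]
grip_width: 0.31
```

Run:
```python
from go import *
rel([*case(-.026,.045),.032],-83.3)
```

```text
pos [0.5641 0.0833 0.0333] yaw -83.0 -> shift mm [-1.3  0.5  1.3] turn deg [-0.   -0.08  0.3 ] F [-0.4 -0.4 -1. ] j [-0.96  0.46  0.94  1.88 -0.44  1.02 -1.29] t 21.85 g 0.31
```

>>> play_rows(
  series=[10,0,0,0.001,0,0,0,10,0,0,0.002,0,0,0,38,0,0,0.0015,0,0,0,46,0,0,0.0015,0,0,0,46,0,0,0.0015,0,0,0,46,0,0,0.0015,0,0,0,46,0,0,-0.03,0,0,0,46,0,0,-0.065,0,0,0,46,0,0,-0.1,0,0,0,46,0,0,-0.12,0,0,0],
)

```text
time: 22.68
position: [0.5649, 0.0835, 0.1561]
tool_rot: [-3.135, -0.192, -0.006]
ft_force: [0.7, 0.3, -0.4]
grip_width: 0.459
```

Run:
```python
from go import *
s=get_image("side");t=get_image("top")
crop(s,"e6.png",250,180,200,300,2.6)
rel([.558,-.399,.13],-83.3)
```

```text
pos [0.5661 0.0841 0.1565] yaw -82.95 -> shift mm [-67.5 478.5  25. ] turn deg [-0.12 -0.4   0.35] F [ 0.4 -0.1  0.5] j [-1.07  0.31  1.05  1.77 -0.28  1.22 -1.4 ] t 22.78 g 0.461
```

View pics/e6.png

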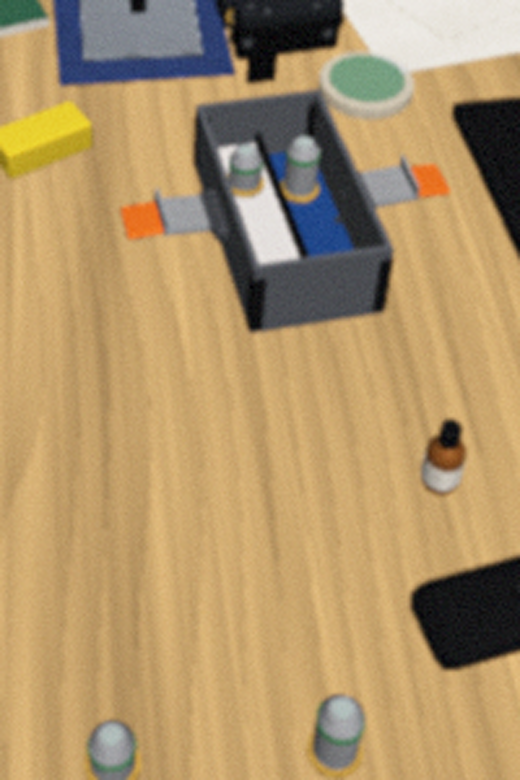

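Short B stands in the white row. Next is long C.

>>> play_rows(
  series=[50,-0.005,0.036,0,0,0,0,50,-0.01,0.073,0,0,0,0,50,-0.015,0.11,0,0,0,0,50,-0.021,0.147,0,0,0,0,50,-0.026,0.184,0,0,0,0,50,-0.031,0.221,0,0,0,0,50,-0.036,0.258,0,0,0,0,50,-0.042,0.295,0,0,0,0,50,-0.047,0.332,0,0,0,0,50,-0.052,0.369,0,0,0,0],
)

```text
time: 23.62
position: [0.5563, -0.2899, 0.1511]
tool_rot: [-3.134, -0.193, 0.002]
ft_force: [0.6, 0.3, -0.2]
grip_width: 0.5
```

>>> play_rows(
  series=[50,-0.005,0.036,0,0,0,0,50,-0.01,0.072,0.005,0,0,0,50,-0.014,0.1,0.015,0,0,0,50,-0.016,0.11,0.025,0,0,0,50,-0.016,0.11,0.025,0,0,0,50,-0.016,0.11,0.025,0,0,0,50,-0.016,0.11,0.025,0,0,0],
)

```text
time: 24.2
position: [0.5552, -0.3984, 0.127]
tool_rot: [-3.134, -0.195, 0.0]
ft_force: [-0.1, 0.5, 0.2]
grip_width: 0.499
```

Run:
```python
from go import *
s=get_image("side");t=get_image("top")
crop(s,"e7.png",270,330,160,150,4)
crop(t,"e8.png",400,150,160,150,4)
rel([.558,-.399,.016],-83.3)
```

```text
pos [ 0.5558 -0.3981  0.1278] yaw -82.81 -> shift mm [  1.9   1.3 111.8] turn deg [-0.05 -0.06  0.49] F [ 0.7 -0.1 -0.1] j [-0.09  0.62  0.97  1.5  -0.52  1.3  -0.5 ] t 24.3 g 0.502
```

View pics/e7.png

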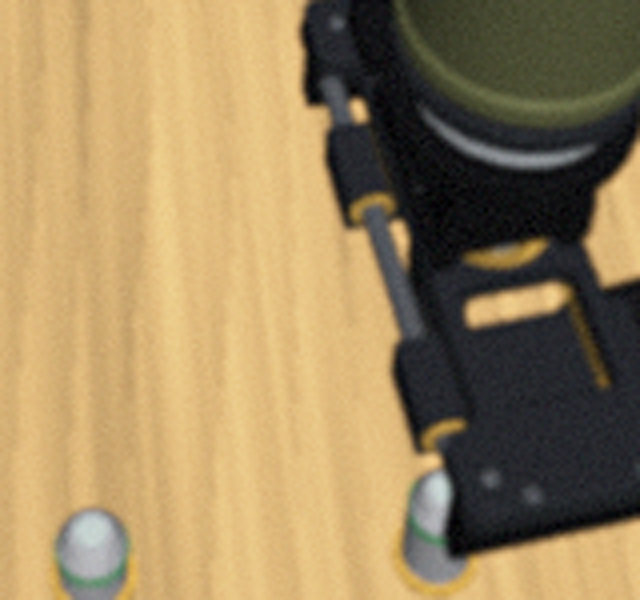

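>>> play_rows(
  series=[50,0.002,0.001,0.03,0,0,0,50,0.002,0.001,0.06,0,0,0,50,0.002,0.001,0.09,0,0,0,50,0.002,0.001,0.107,0,0,0,50,0.002,0.001,0.112,0,0,0,20,0.002,0.001,0.112,0,0,0,10,0.002,0.001,0.112,0,0,0,10,0.002,0.001,0.112,0,0,0,10,0.002,0.001,0.112,0,0,0,10,0.002,0.001,0.112,0,0,0],
)

```text
time: 25.13
position: [0.5579, -0.4014, 0.0177]
tool_rot: [3.134, 0.193, 0.004]
ft_force: [0.4, 1.0, 6.4]
grip_width: 0.315
```

Run:
```python
from go import *
p=case(.026,-.045); print(p)
rel([*p,.15],-83.3)
```

```text
[ 0.6251 -0.0007]
pos [ 0.5579 -0.4014  0.0177] yaw -82.95 -> shift mm [ 116.3 -389.2 -132.5] turn deg [ 0.09 -0.16  0.35] F [0.4 1.  6.4] j [-0.04  0.73  0.89  1.58 -0.61  1.13 -0.45] t 25.13 g 0.315
```

>>> play_rows(
  series=[10,0,0,-0.02,0,0,0,10,0,0,-0.05,0,0,0,10,0,0,-0.085,0,0,0,10,0.01,-0.03,-0.115,0,0,0,10,0.019,-0.064,-0.132,0,0,0,10,0.029,-0.098,-0.132,0,0,0,10,0.039,-0.132,-0.132,0,0,0,10,0.05,-0.166,-0.132,0,0,0,10,0.06,-0.2,-0.132,0,0,0,10,0.07,-0.234,-0.132,0,0,0],
)

```text
time: 25.97
position: [0.5975, -0.1582, 0.148]
tool_rot: [-3.135, -0.192, -0.001]
ft_force: [-0.2, 0.5, -0.6]
grip_width: 0.312
```

>>> play_rows(
  series=[10,0.01,-0.034,0,0,0,0,10,0.02,-0.068,0,0,0,0,10,0.03,-0.102,0,0,0,0,10,0.04,-0.132,0,0,0,0,10,0.045,-0.15,0,0,0,0,10,0.046,-0.154,0,0,0,0,10,0.046,-0.154,0,0,0,0,10,0.046,-0.154,0,0,0,0],
)

```text
time: 26.63
position: [0.624, -0.003, 0.1478]
tool_rot: [3.135, 0.191, 0.0]
ft_force: [0.1, -1.1, -1.5]
grip_width: 0.311
```

Run:
```python
from go import *
rel([*case(.026,-.045),.0275],-83.3)
s=get_image("side")
crop(s,"e9.png",260,180,160,150,4)
```

```text
pos [ 0.624  -0.003   0.1478] yaw -83.03 -> shift mm [  1.4  -2.3 120.3] turn deg [ 0.06 -0.    0.27] F [ 0.1 -1.1 -1.5] j [-0.82  0.47  1.02  1.64 -0.41  1.26 -1.17] t 26.63 g 0.311
```

View pics/e9.png

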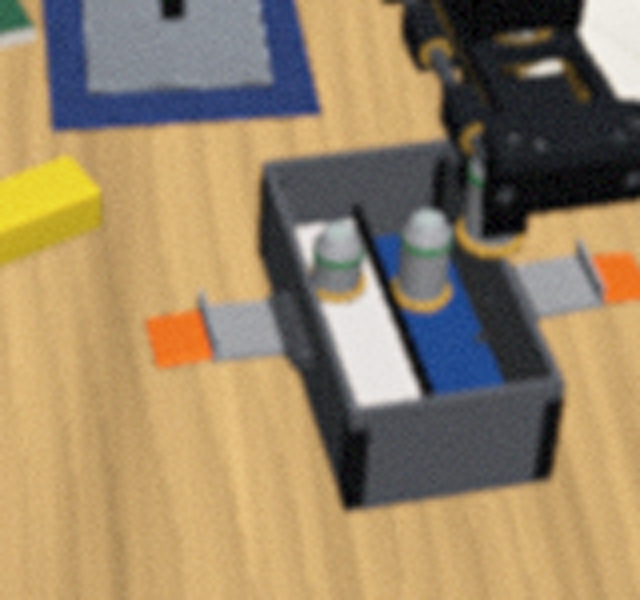

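>>> play_rows(
  series=[10,0.001,-0.002,0.03,0,0,0,10,0.001,-0.002,0.06,0,0,0,10,0.001,-0.002,0.085,0,0,0,10,0.001,-0.002,0.105,0,0,0,10,0.001,-0.002,0.115,0,0,0,10,0.001,-0.002,0.12,0,0,0,10,0.001,-0.002,0.122,0,0,0,10,0.001,-0.002,0.122,0,0,0,10,0.001,-0.002,0.122,0,0,0],
)

```text
time: 27.43
position: [0.6262, 0.0003, 0.027]
tool_rot: [-3.136, -0.192, -0.004]
ft_force: [0.7, -0.5, -1.3]
grip_width: 0.315
```

Run:
```python
from go import *
rel([*case(.026,-.045),.0255],-83.3)
```

```text
pos [0.6262 0.0003 0.027 ] yaw -82.99 -> shift mm [-1.2  0.8  1.5] turn deg [ 0.   -0.15  0.31] F [ 0.7 -0.5 -1.3] j [-0.75  0.6   0.92  1.74 -0.54  1.07 -1.09] t 27.43 g 0.315
```

>>> play_rows(
  series=[10,0,0,0.0015,0,0,0,10,0,0,0.0025,0,0,0,38,0,0,0.002,0,0,0,46,0,0,0.002,0,0,0,46,0,0,0.002,0,0,0,46,0,0,0.002,0,0,0,46,0,0,-0.03,0,0,0,46,0,0,-0.065,0,0,0,46,0,0,-0.1,0,0,0,46,0,0,-0.12,0,0,0],
)

```text
time: 28.27
position: [0.6265, 0.0002, 0.1493]
tool_rot: [3.136, 0.192, 0.007]
ft_force: [0.5, -0.3, 0.5]
grip_width: 0.462
```

Run:
```python
from go import *
s=get_image("side");t=get_image("top")
crop(s,"e10.png",250,180,200,300,2.6)
crop(t,"e11.png",380,130,260,200,3)
rel([.4265,-.396,.13],-83.3)
```

```text
pos [0.6277 0.0002 0.1498] yaw -82.96 -> shift mm [-248.4  368.6   18. ] turn deg [ 0.   -0.42  0.34] F [0.2 0.1 0. ] j [-0.82  0.47  1.02  1.64 -0.42  1.26 -1.17] t 28.37 g 0.462
```

View pics/e10.png

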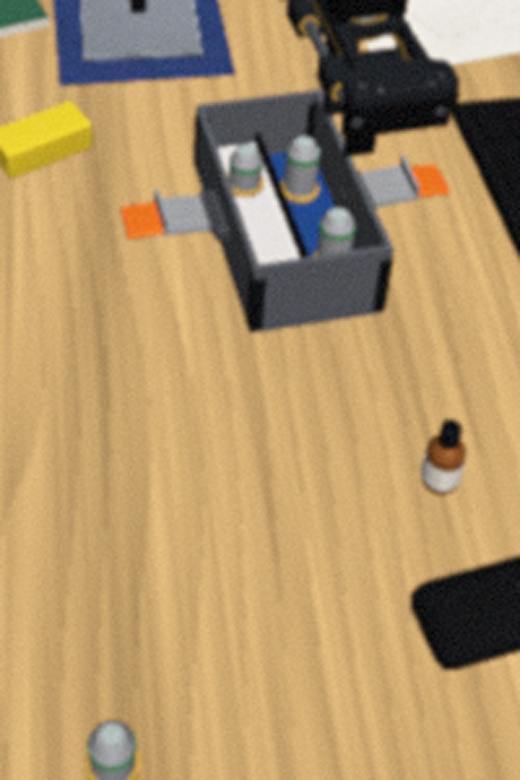

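View pics/e11.png

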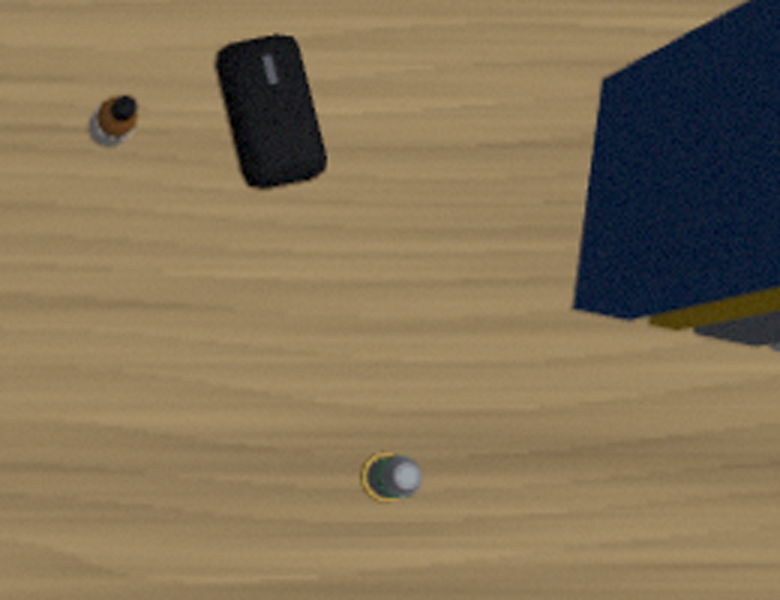

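Long C is in, and short D is still at its first position. I'll move to D.

>>> play_rows(
  series=[50,-0.016,0.024,0,0,0,0,50,-0.036,0.054,0,0,0,0,50,-0.056,0.084,0,0,0,0,50,-0.076,0.114,0,0,0,0,50,-0.096,0.144,0,0,0,0,50,-0.116,0.174,0,0,0,0,50,-0.136,0.204,0,0,0,0,50,-0.156,0.233,0,0,0,0,50,-0.176,0.262,0,0,0,0,50,-0.196,0.291,0,0,0,0],
)

```text
time: 29.2
position: [0.4648, -0.3128, 0.1445]
tool_rot: [-3.134, -0.194, 0.001]
ft_force: [0.0, -0.2, 0.6]
grip_width: 0.5
```

>>> play_rows(
  series=[50,-0.02,0.03,0,0,0,0,50,-0.038,0.056,0.005,0,0,0,50,-0.05,0.074,0.012,0,0,0,50,-0.052,0.078,0.018,0,0,0,50,-0.052,0.078,0.018,0,0,0,50,-0.052,0.078,0.018,0,0,0,50,-0.052,0.078,0.018,0,0,0],
)

```text
time: 29.78
position: [0.4253, -0.3942, 0.1271]
tool_rot: [-3.134, -0.197, 0.0]
ft_force: [0.9, 0.0, -0.1]
grip_width: 0.497
```

Run:
```python
from go import *
s=get_image("side");t=get_image("top")
crop(s,"e12.png",220,330,160,150,4)
rel([.4265,-.3965,.007],-83.3)
```

```text
pos [ 0.4255 -0.3943  0.1276] yaw -82.78 -> shift mm [  0.6   2.3 120.6] turn deg [-0.03 -0.03  0.52] F [ 0.   0.2 -0. ] j [-0.19  0.4   1.1   1.78 -0.39  1.2  -0.42] t 29.88 g 0.492
```

View pics/e12.png

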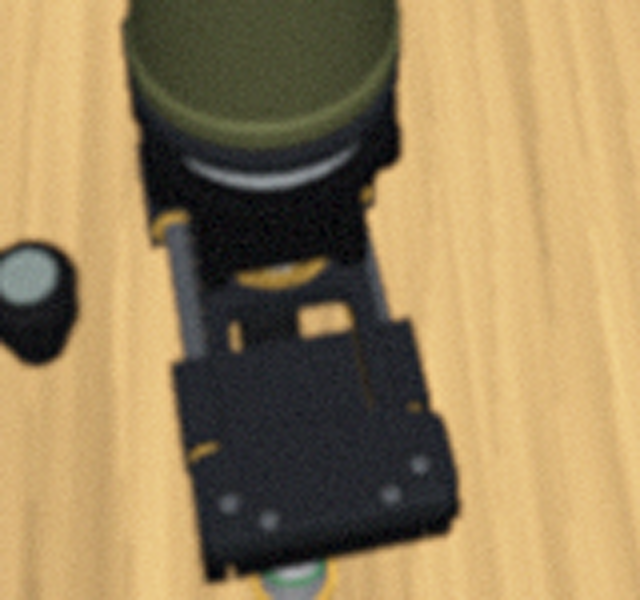

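>>> play_rows(
  series=[50,0.001,0.002,0.03,0,0,0,50,0.001,0.002,0.065,0,0,0,50,0.001,0.002,0.1,0,0,0,50,0.001,0.002,0.116,0,0,0,50,0.001,0.002,0.12,0,0,0,20,0.001,0.002,0.12,0,0,0,10,0.001,0.002,0.12,0,0,0,10,0.001,0.002,0.12,0,0,0,10,0.001,0.002,0.12,0,0,0,10,0.001,0.002,0.12,0,0,0],
)

```text
time: 30.72
position: [0.4266, -0.3984, 0.0093]
tool_rot: [3.134, 0.194, 0.004]
ft_force: [-0.4, 0.3, 5.9]
grip_width: 0.31
```

Run:
```python
from go import *
p=case(-.026,-.045); print(p)
rel([*p,.14],-83.3)
```

```text
[ 0.5734 -0.0067]
pos [ 0.4266 -0.3984  0.0093] yaw -82.93 -> shift mm [ 194.2 -370.4 -130.7] turn deg [ 0.08 -0.16  0.37] F [-0.4  0.3  5.9] j [-0.07  0.56  0.97  1.86 -0.54  1.01 -0.32] t 30.72 g 0.31
```

>>> play_rows(
  series=[10,0,0,-0.02,0,0,0,10,0,0,-0.05,0,0,0,10,0,0,-0.085,0,0,0,10,0.013,-0.025,-0.115,0,0,0,10,0.028,-0.053,-0.13,0,0,0,10,0.044,-0.084,-0.13,0,0,0,10,0.06,-0.115,-0.13,0,0,0,10,0.076,-0.146,-0.13,0,0,0,10,0.092,-0.176,-0.13,0,0,0,10,0.108,-0.206,-0.13,0,0,0],
)

```text
time: 31.55
position: [0.5077, -0.1784, 0.138]
tool_rot: [-3.135, -0.193, -0.002]
ft_force: [0.8, -0.4, -1.8]
grip_width: 0.307
```

>>> play_rows(
  series=[10,0.016,-0.031,0,0,0,0,10,0.032,-0.062,0,0,0,0,10,0.048,-0.093,0,0,0,0,10,0.064,-0.123,0,0,0,0,10,0.08,-0.15,0,0,0,0,10,0.086,-0.163,0,0,0,0,10,0.086,-0.164,0,0,0,0,10,0.086,-0.164,0,0,0,0,10,0.086,-0.164,0,0,0,0],
)

```text
time: 32.3
position: [0.5719, -0.0092, 0.1378]
tool_rot: [3.135, 0.189, -0.0]
ft_force: [-0.6, -0.8, -0.5]
grip_width: 0.311
```

Run:
```python
from go import *
rel([*case(-.026,-.045),.035],-83.3)
s=get_image("side")
crop(s,"e13.png",260,180,160,150,4)
```

```text
pos [ 0.5719 -0.0092  0.1378] yaw -83.11 -> shift mm [  1.9  -2.3 102.8] turn deg [0.05 0.01 0.19] F [-0.6 -0.8 -0.5] j [-0.91  0.34  1.05  1.79 -0.32  1.2  -1.21] t 32.3 g 0.311
```

View pics/e13.png

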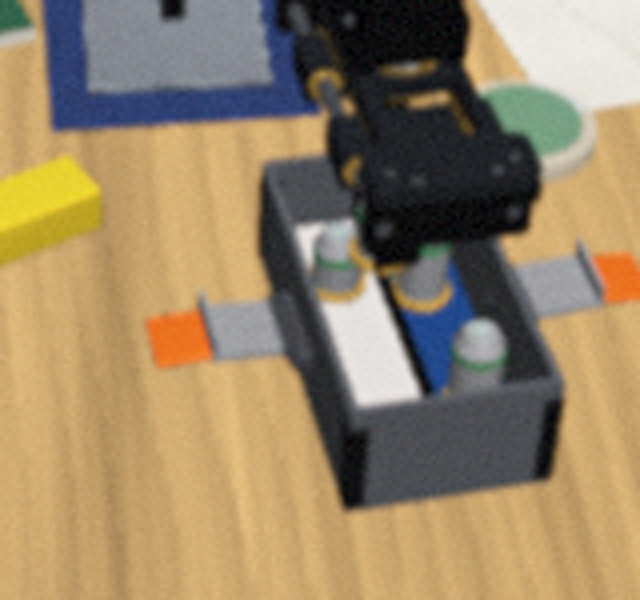

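>>> play_rows(
  series=[10,0.001,-0.001,0.03,0,0,0,10,0.001,-0.001,0.055,0,0,0,10,0.001,-0.001,0.075,0,0,0,10,0.001,-0.001,0.09,0,0,0,10,0.001,-0.001,0.099,0,0,0,10,0.001,-0.001,0.103,0,0,0,10,0.001,-0.001,0.104,0,0,0,10,0.001,-0.001,0.104,0,0,0],
)

```text
time: 33.02
position: [0.574, -0.0061, 0.0343]
tool_rot: [3.136, 0.192, 0.002]
ft_force: [-0.1, -0.7, -1.3]
grip_width: 0.313
```

Run:
```python
from go import *
rel([*case(-.026,-.045),.033],-83.3)
```

```text
pos [ 0.574  -0.0061  0.0343] yaw -83.0 -> shift mm [-0.7  0.6  1.3] turn deg [ 0.   -0.07  0.3 ] F [-0.1 -0.7 -1.3] j [-0.81  0.48  0.95  1.87 -0.45  1.02 -1.12] t 33.02 g 0.313
```

>>> play_rows(
  series=[10,0,0,0.001,0,0,0,10,0,0,0.002,0,0,0,38,0,0,0.0015,0,0,0,46,0,0,0.0015,0,0,0,46,0,0,0.0015,0,0,0,46,0,0,0.0015,0,0,0,46,0,0,-0.03,0,0,0,46,0,0,-0.065,0,0,0,46,0,0,-0.1,0,0,0,46,0,0,-0.12,0,0,0],
)

```text
time: 33.85
position: [0.5749, -0.0062, 0.1571]
tool_rot: [-3.135, -0.192, -0.006]
ft_force: [0.8, -0.3, -0.1]
grip_width: 0.456
```

Run:
```python
from go import *
s=get_image("side");t=get_image("top")
crop(s,"e14.png",250,180,160,150,4)
crop(t,"e14t.png",20,100,380,230,2)
rel([.4915,.39,.15],0)
cv2.imwrite("pics/e14s.png",s["frame"][:,:,::-1])
pickle.dump((t,s),open("im2.pkl","wb"))
```

```text
pos [ 0.5761 -0.0059  0.1575] yaw -82.96 -> shift mm [ -35.5 -403.3    7.5] turn deg [  0.27  -0.37 -82.96] F [-0.2  1.9 -0.5] j [-0.92  0.32  1.07  1.76 -0.3   1.23 -1.23] t 33.95 g 0.459
```

View pics/e14.png

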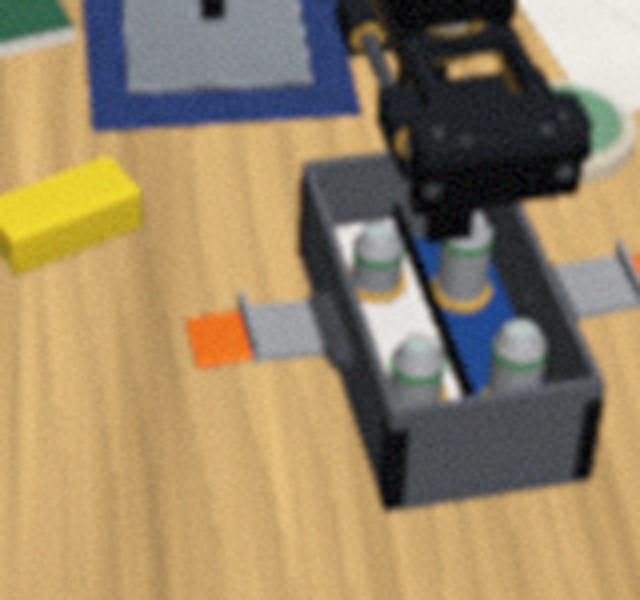

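View pics/e14s.png

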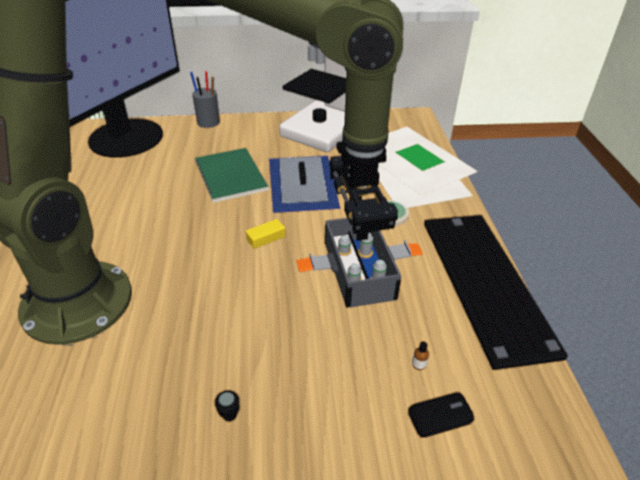

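All four are packed upright: two short in white, two long in blue. Now I'll locate the lid precisely.

Run:
```python
from h import *
t,s=pickle.load(open("im2.pkl","rb"))
crop(t,"f1.png",55,205,140,105,5)
crop(t,"f2.png",220,140,140,150,5)
```

```text
(no output)
```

View pics/f1.png

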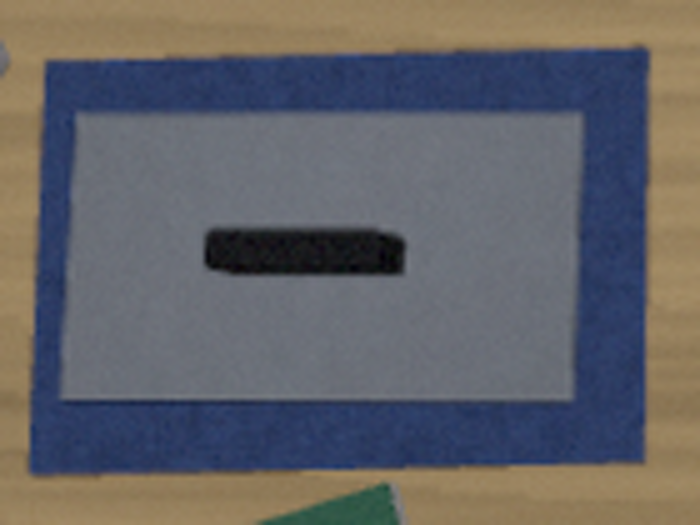

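The lid corners in the crop are (77,112), (583,114), (574,401) and (61,399), flat within the mat's outline.

Run:
```python
from go import *
t,s=pickle.load(open("im2.pkl","rb"))
def P(im,c,x0,y0,sc,z): return at_z(im,(c[0]+.5)/sc-.5+x0,(c[1]+.5)/sc-.5+y0,z)
L=np.array([P(t,c,55,205,5,.013) for c in [(77,112),(583,114),(574,401),(61,399)]])
e=L[0]-L[1]+L[3]-L[2]
print(L.mean(0),np.linalg.norm(L[0]-L[1]),np.linalg.norm(L[1]-L[2]),np.degrees(np.arctan2(-e[0],e[1])))
rel([*L.mean(0)[:2],.15],0)
```

```text
[0.4936 0.3906 0.013 ] 0.20635579524227107 0.1156943032600507 -0.23486046351724854
pos [ 0.5761 -0.0059  0.1575] yaw -82.96 -> shift mm [ -33.3 -403.6    7.6] turn deg [  0.27  -0.37 -82.96] F [-0.2  1.9 -0.5] j [-0.92  0.32  1.07  1.76 -0.3   1.23 -1.23] t 33.95 g 0.459
```

>>> play_rows(
  series=[46,-0.003,-0.03,0,0,0,-5,46,-0.006,-0.065,0,0,0,-11,46,-0.009,-0.1,0,0,0,-17,46,-0.012,-0.135,0,0,0,-23,46,-0.015,-0.17,0,0,0,-29,50,-0.018,-0.205,0,0,0,-35,60,-0.021,-0.24,0,0,0,-41,60,-0.024,-0.275,0,0,0,-47,60,-0.027,-0.31,0,0,0,-53,60,-0.03,-0.345,0,0,0,-59],
)

```text
time: 34.78
position: [0.4999, 0.3346, 0.1523]
tool_rot: [-2.629, -1.719, 0.003]
ft_force: [1.0, 0.3, 0.4]
grip_width: 0.594
```

Run:
```python
from go import *
rel([.493,.3905,.1],-.2)
```

```text
pos [0.4999 0.3346 0.1523] yaw -23.64 -> shift mm [ 48.5 -28.7  52.3] turn deg [ -0.08   0.05 -23.44] F [1.  0.3 0.4] j [-1.25  0.32  0.75  1.69 -0.23  1.22 -0.86] t 34.78 g 0.594
```

>>> play_rows(
  series=[60,0.025,-0.015,0,0,0,-6,60,0.043,-0.025,0.01,0,0,-12,60,0.0485,-0.029,0.025,0,0,-18,60,0.0485,-0.029,0.045,0,0,-23.4,60,0.0485,-0.029,0.052,0,0,-23.4,60,0.0485,-0.029,0.052,0,0,-23.4,60,0.0485,-0.029,0.052,0,0,-23.4,60,0.0485,-0.029,0.052,0,0,-23.4],
)

```text
time: 35.45
position: [0.4954, 0.3888, 0.1025]
tool_rot: [2.235, 2.207, 0.002]
ft_force: [0.8, 0.9, 0.1]
grip_width: 0.6
```

Run:
```python
from go import *
s=get_image("side")
rel([.493,.3905,.018],-.2)
crop(s,"f3.png",230,90,160,140,4)
```

```text
pos [0.4955 0.389  0.1028] yaw -0.69 -> shift mm [ 1.3 -2.6 84.8] turn deg [ 0.08 -0.07 -0.49] F [ 0.  -0.1 -0. ] j [-1.21  0.41  0.64  1.67 -0.26  1.15 -0.52] t 35.5 g 0.596
```

View pics/f3.png

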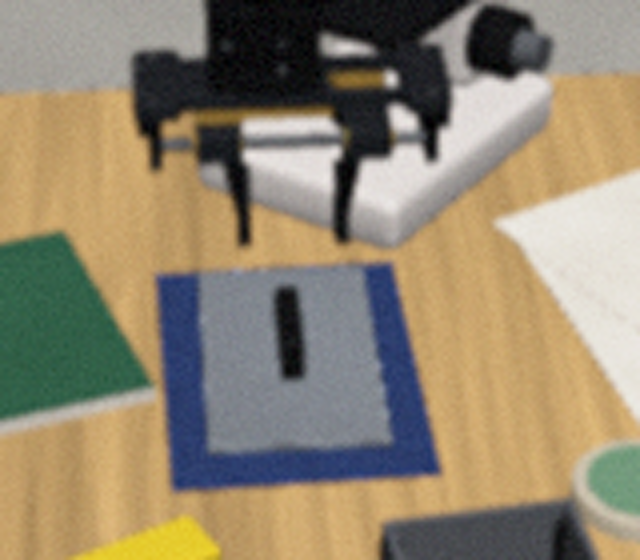

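>>> play_rows(
  series=[60,0.001,-0.003,0.03,0,0,0,60,0.001,-0.003,0.055,0,0,0,60,0.001,-0.003,0.075,0,0,0,60,0.001,-0.003,0.083,0,0,0,60,0.001,-0.003,0.084,0,0,0,60,0.001,-0.003,0.084,0,0,0,0,0.001,-0.003,0.084,0,0,0,0,0.001,-0.003,0.084,0,0,0,0,0.001,-0.003,0.084,0,0,0,0,0.001,-0.003,0.084,0,0,0],
  force=50,
)

```text
time: 36.33
position: [0.492, 0.3907, 0.0186]
tool_rot: [-2.232, -2.21, -0.003]
ft_force: [0.7, 0.6, 0.2]
grip_width: 0.382
```

>>> play_rows(
  series=[0,0,0,0,0,0,0,0,0,0,0,0,0,0,0,0,0,0,0,0,0,0,0,0,0,0,0,0,0,0,0,0,0,0,0],
)

```text
time: 36.75
position: [0.4919, 0.3903, 0.0178]
tool_rot: [2.232, 2.211, 0.001]
ft_force: [0.3, 0.1, 1.2]
grip_width: 0.179
```

Run:
```python
from go import *
rel([*case(0,0),.19],6.7)
```

```text
pos [0.4919 0.3903 0.0178] yaw -0.55 -> shift mm [-348.3  105.6 -172.2] turn deg [ 0.04 -0.01 -7.25] F [0.3 0.1 1.2] j [-1.19  0.5   0.6   1.74 -0.33  1.   -0.48] t 36.75 g 0.179
```

Gripped at handle width (0.179). Lifting.

>>> play_rows(
  series=[0,0,0,-0.01,0,0,0,0,0,0,-0.03,0,0,0,0,0,0,-0.055,0,0,0,0,0,0,-0.085,0,0,0,0,0,0,-0.115,0,0,0,0,0,0,-0.145,0,0,0,0,-0.01,0.003,-0.165,0,0,0,0,-0.03,0.009,-0.172,0,0,-0.5,0,-0.055,0.017,-0.172,0,0,-1,0,-0.085,0.026,-0.172,0,0,-2],
)

```text
time: 37.58
position: [0.5159, 0.3058, 0.1903]
tool_rot: [-2.188, -2.253, -0.001]
ft_force: [0.2, -0.1, -3.6]
grip_width: 0.182
```

>>> play_rows(
  series=[0,-0.03,0.009,0,0,0,-0.5,0,-0.06,0.019,0,0,0,-1,0,-0.09,0.028,0,0,0,-1.5,0,-0.12,0.037,0,0,0,-2,0,-0.15,0.046,0,0,0,-3,0,-0.18,0.056,0,0,0,-4,0,-0.21,0.065,0,0,0,-5,0,-0.235,0.072,0,0,0,-5,0,-0.25,0.075,0,0,0,-5,0,-0.25,0.075,0,0,0,-5],
)

```text
time: 38.42
position: [0.5979, 0.0506, 0.1898]
tool_rot: [2.101, 2.333, -0.004]
ft_force: [-0.3, -0.1, -3.2]
grip_width: 0.181
```

Run:
```python
from go import *
s=get_image("side")
rel([*case(0,0),.11],6.7)
crop(s,"f4.png",240,130,180,180,4)
```

```text
pos [0.5976 0.0537 0.1896] yaw 6.14 -> shift mm [-12.2  -4.8  79.6] turn deg [-0.06  0.04 -0.56] F [-0.6  0.8 -3.2] j [-0.81  0.29  0.81  1.65 -0.22  1.29  0.15] t 38.47 g 0.182
```

View pics/f4.png

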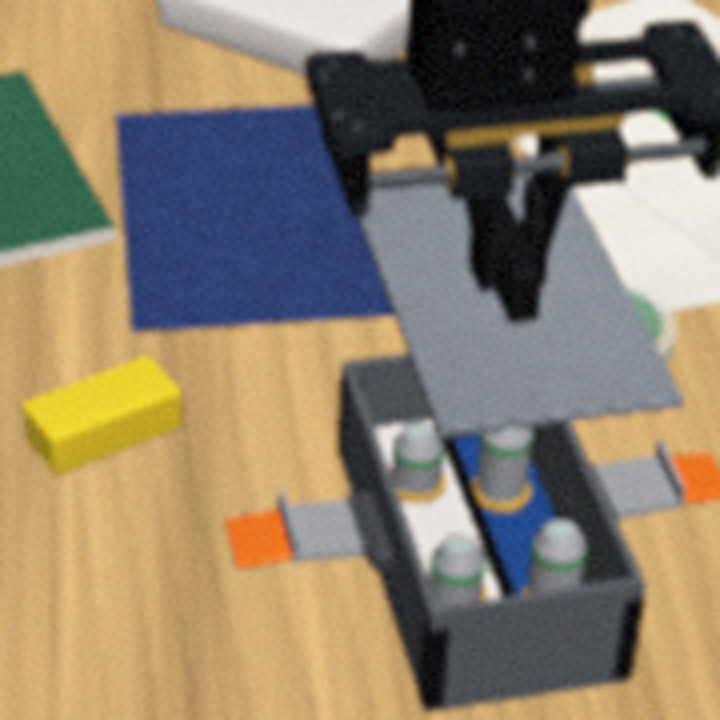

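>>> play_rows(
  series=[0,-0.005,-0.002,0.01,0,0,-0.5,0,-0.012,-0.005,0.025,0,0,-0.5,0,-0.012,-0.005,0.04,0,0,-0.5,0,-0.012,-0.005,0.055,0,0,-0.5,0,-0.012,-0.005,0.07,0,0,-0.5,0,-0.012,-0.005,0.078,0,0,-0.5,0,-0.012,-0.005,0.078,0,0,-0.5,0,-0.012,-0.005,0.078,0,0,-0.5],
)

```text
time: 39.13
position: [0.5938, 0.0453, 0.1111]
tool_rot: [-2.081, -2.353, 0.001]
ft_force: [0.2, -0.1, -2.1]
grip_width: 0.18
```

Run:
```python
from go import *
s=get_image("side");t=get_image("top")
rel([*case(0,0),.082],6.7)
crop(s,"f5.png",290,190,140,130,5)
pickle.dump((t,s),open("im3.pkl","wb"))
```

```text
pos [0.5949 0.0449 0.1124] yaw 6.99 -> shift mm [-3.7 -1.4 30.4] turn deg [ 0.08 -0.01  0.29] F [ 0.2 -0.4 -3. ] j [-0.77  0.36  0.79  1.75 -0.28  1.15  0.22] t 39.23 g 0.184
```

View pics/f5.png

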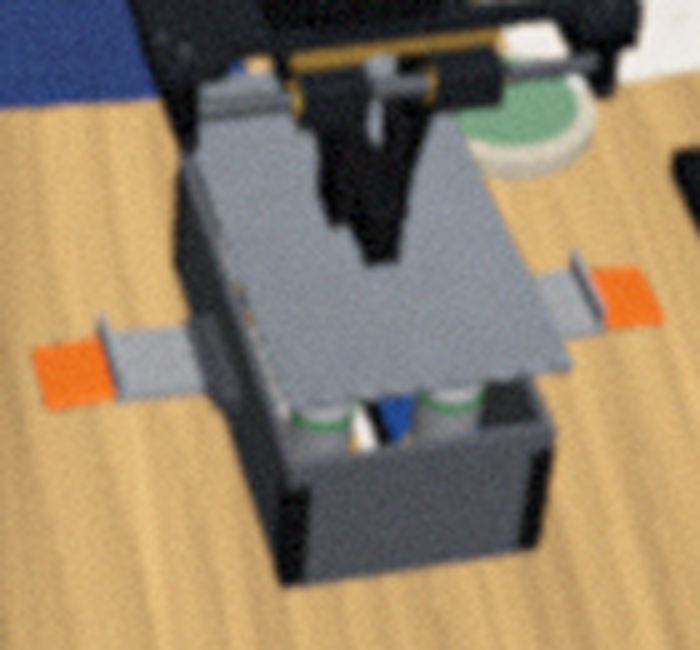

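>>> play_rows(
  series=[0,-0.0035,-0.001,0.004,0,0,0.3,0,-0.0035,-0.001,0.008,0,0,0.3,0,-0.0035,-0.001,0.012,0,0,0.3,0,-0.0035,-0.001,0.016,0,0,0.3,0,-0.0035,-0.001,0.02,0,0,0.3,0,-0.0035,-0.001,0.023,0,0,0.3,0,-0.0035,-0.001,0.025,0,0,0.3,0,-0.0035,-0.001,0.025,0,0,0.3],
)

```text
time: 39.9
position: [0.5934, 0.0409, 0.0859]
tool_rot: [-2.089, -2.346, 0.001]
ft_force: [-0.1, 1.0, -3.0]
grip_width: 0.177
```

Run:
```python
from go import *
rel([*case(0,0),.082],6.7)
```

```text
pos [0.5934 0.0409 0.0859] yaw 6.65 -> shift mm [0.1 0.6 3.9] turn deg [-0.05  0.01 -0.05] F [-0.1  1.  -3. ] j [-0.75  0.39  0.78  1.77 -0.3   1.1   0.24] t 39.9 g 0.177
```

No contact so far, so the plug is inside the walls. Lowering the last bit and releasing.

>>> play_rows(
  series=[0,0,0,0.0015,0,0,0,0,0,0,0.003,0,0,0,0,0,0,0.0045,0,0,0,0,0,0,0.0045,0,0,0],
)

```text
time: 40.23
position: [0.5938, 0.0409, 0.082]
tool_rot: [2.089, 2.346, 0.0]
ft_force: [-0.2, -0.5, -3.2]
grip_width: 0.181
```

>>> play_rows(
  series=[0,0,0,0,0,0,0,30,0,0,0,0,0,0,50,0,0,0,0,0,0,60,0,0,0,0,0,0,60,0,0,0,0,0,0,60,0,0,0,0,0,0,60,0,0,-0.02,0,0,0,60,0,0,-0.05,0,0,0,60,0,0,-0.08,0,0,0,60,0,0,-0.1,0,0,0],
)

```text
time: 41.07
position: [0.5948, 0.0406, 0.1849]
tool_rot: [2.088, 2.345, 0.004]
ft_force: [0.5, -0.2, 1.0]
grip_width: 0.597
```

Run:
```python
from go import *
s=get_image("side");t=get_image("top")
rel([.5,.3,.2],6.7)
crop(s,"f6.png",290,190,140,130,5)
```

```text
pos [0.5964 0.0407 0.1863] yaw 6.63 -> shift mm [268.7 -65.7 -13.9] turn deg [ 0.43 -0.06 -0.07] F [-0.1 -0.2  0.2] j [-0.8   0.28  0.82  1.67 -0.22  1.28  0.18] t 41.17 g 0.602
```

View pics/f6.png

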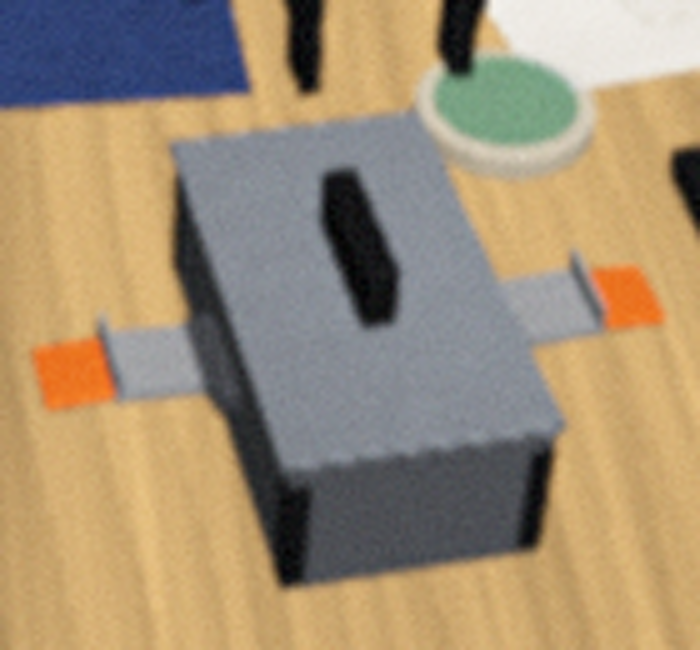

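The lid appears seated. I'll move the arm aside for a final check of the whole scene.

>>> play_rows(
  series=[60,0.03,-0.007,-0.01,0,0,0,60,0.06,-0.015,-0.014,0,0,0,60,0.095,-0.023,-0.014,0,0,0,60,0.13,-0.032,-0.014,0,0,0,60,0.165,-0.04,-0.014,0,0,0,60,0.2,-0.049,-0.014,0,0,0,60,0.235,-0.057,-0.014,0,0,0,60,0.268,-0.066,-0.014,0,0,0,60,0.268,-0.066,-0.014,0,0,0,60,0.268,-0.066,-0.014,0,0,0],
)

```text
time: 42.0
position: [0.4953, 0.302, 0.1948]
tool_rot: [-2.082, -2.352, 0.003]
ft_force: [0.8, -1.8, -0.3]
grip_width: 0.602
```

Run:
```python
from go import *
s=get_image("side");t=get_image("top")
pickle.dump((t,s),open("im4.pkl","wb"))
a=np.array([[x,y] for x,y in [(-.058,.103),(.058,.103),(.058,-.103),(-.058,-.103)]])
W=[[*case(x,y),z] for x,y,z in [(*p,.077) for p in a]]
for im,n,o in ((t,"g1.png",(220,130,150,150)),(s,"g2.png",(290,190,140,130))):
    for p in proj(im,W): print(n,((p-o[:2]+.5)*5-.5).round(0))
    crop(im,n,*o,5 if n=="g2.png" else 4)
cv2.imwrite("pics/g3.png",s["frame"][:,:,::-1]);cv2.imwrite("pics/g4.png",t["frame"][:,:,::-1])
```

```text
g1.png [107. 533.]
g1.png [ 77. 235.]
g1.png [611. 174.]
g1.png [649. 470.]
g2.png [170. 143.]
g2.png [421. 112.]
g2.png [570. 429.]
g2.png [284. 471.]
```

View pics/g2.png

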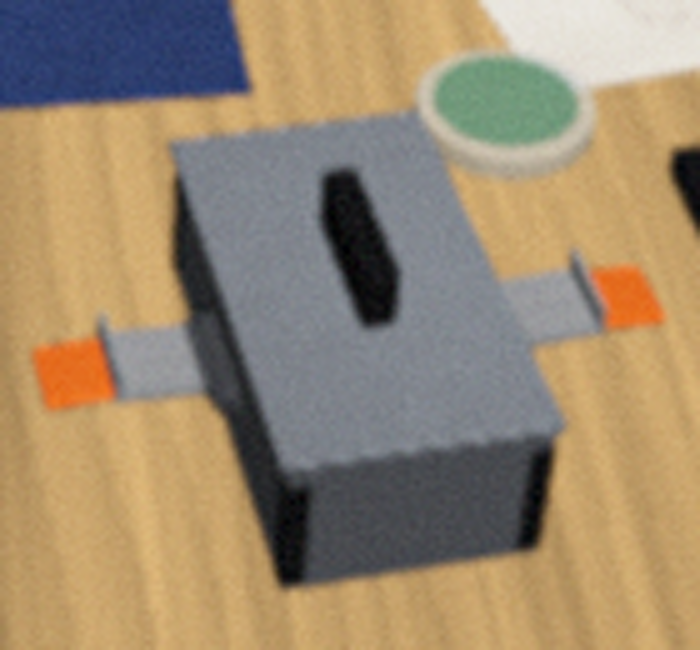

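View pics/g4.png

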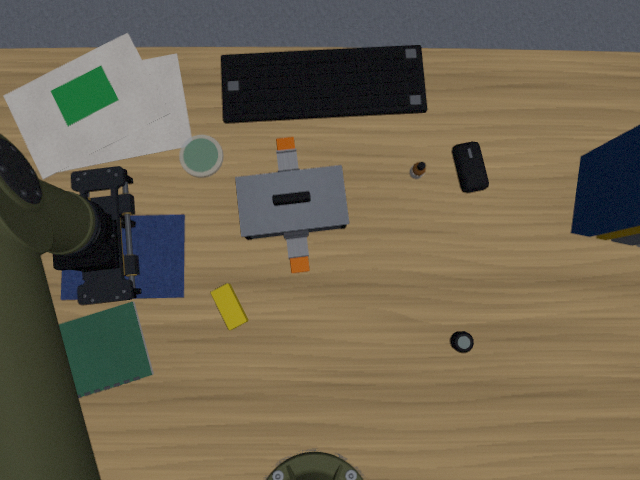

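View pics/g3.png

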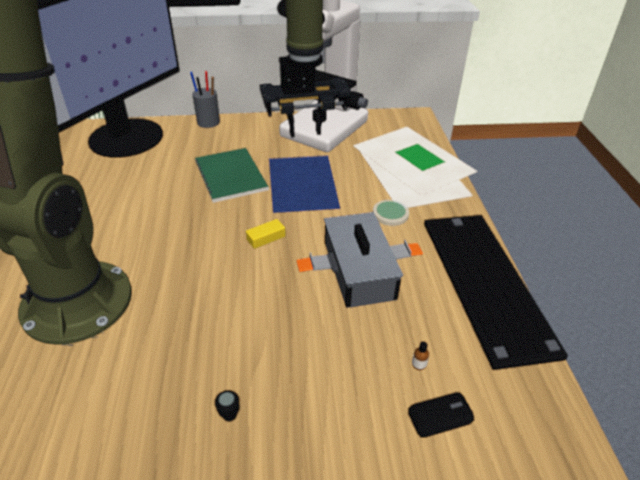

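View pics/g1.png

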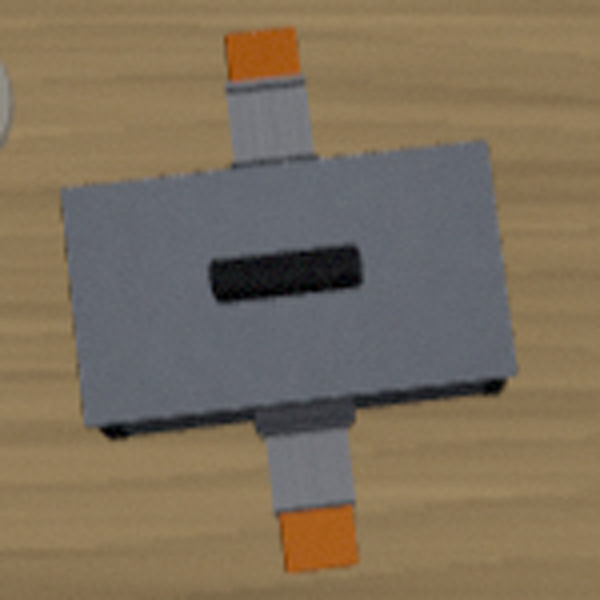

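The lid corners match the seated projection within about a pixel in the top view and two in the side view. No objectives are left on the desk and the other things haven't moved, so I'm handing in.

```bash
python3 -c "
from bench import *
print(close_job())"
```

```text
the job is handed in; nothing more can be done
None
```

The job is done and handed in after about 42 s of the 210 s. I opened both clips and laid the lid flat on the blue mat. Four objectives were on the desk. I packed the two short ones in the white row and the two long ones in the blue row, then put the lid back.

**Last checks**
- **Lid:** all four corners match where a fully seated lid should appear, within about 1 pixel in the top view and 2 in the side view. The gripper was at the seated height (0.082 m) when it let go.
- **Objectives:** I saw all four standing upright in their rows before the lid went on, and none are left on the desk. With the lid on, I could not look at them again.
- **Other things:** the bottle, dish, slide box, eyepiece and mouse look unmoved, and the clips stayed open. I saw no objective knocked aside during the run.

**One thing went wrong:** on the first lift I started before the fingers had fully closed, so the lid hung about 7 mm low in the grip. It touched the mat early, and the wrist force reading was about 39 N upward (43 N in all, against the 120 N wrist limit). I eased the load before releasing. The second lift of the lid was clean.

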